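# Hang the tumbled bracelet bars up to drain

### The arm

A 6-joint arm with a two-finger parallel gripper is mounted at the origin on the work surface. World frame = base frame: x ahead of the robot, y to its left, z up, the work surface at z = 0. Lengths are in m, angles in degrees, forces in N, time in s.
With the tool pointing down it reaches from about 0.4 to 0.825 m from the base axis. Payload 7 kg.
Tool frame: the origin (TCP) lies at the very end of the fingers, on their centre line; the grasp point (between the pads) lies 19 mm behind it; x points along the fingers, y is the direction in which the jaws open and shut, and the axes are right-handed (so a half turn about x gives the same grasp; the last joint's range is limited). The gripper opens to 88 mm and grips with 3 to 60 N. Pads are 19 mm wide; open, the fingers measure 130 mm over their backs; the gripper's body (78 mm by 193 mm) begins 47 mm behind the grasp point.
Start: joints at [-53.795, 20.546, 0.682, 0, -70.136, -16.507], TCP at [0.227, -0.635, 0.227] pointing down, gripper open.
Joint ranges: [-176.03, 176.03], [-82.01, 121.73], [-58.28, 71.71], [-173.87, 95.51], [-174.79, -0.11], [-173.66, 173.66]. Speed limits (degrees/s): [136.94, 136.94, 172.46, 180, 180, 180].

### API

Orientations are given as [roll, pitch, yaw] about the fixed x, y, z axes, in that order (R = Rz(yaw) Ry(pitch) Rx(roll)).
In Python, from plant import * gives the robot as it stands. The module is installed in compiled form; this text tells all that it offers.
- The arm moves only by the shell command python3 -m creep 'ROWS' [FORCE]. ROWS is a JSON object of lists of equal length, an entry for each row: "jaw": the closure, from -1 (fully open) to 1 (shut); "translation": the shift along the tool's x, y, z in m, a list of three; "roll": the turn about the tool's x in rad. A call has exactly 10 rows; each row shifts and turns the commanded pose from where the row before left it, along the tool's axes as they then stand; what a row does not reach is not made up. A row lasts 1/10 s, in which the tool goes at most 50 mm and 8.59 degrees, less where a joint would pass 70% of its speed; a pose out of reach is approached as far as the arm can. A call with a gripper value outside its range is refused whole. The fingers move at their own pace and stop on an object; FORCE is the grip in N (left out, the last holds). Time passes only in rows, so rows that do not move let the fingers close, or fill a call up. It gives the time, the measured TCP pose, the force and the opening at its end, in the units of the state.
- get_state(): the state, without advancing time (a new reading comes with each control period).
- capture(name): name is "side" or "top"; returns a dict with "image" (480x640x3 uint8, red, green, blue), "fovy" (degrees; the focal length in pixels is half the picture's height over the tangent of half this angle, whatever the lens; pixels are square), "cx", "cy" (the principal point, pixels), "D" ([k1, k2, p1, p2, k3] as OpenCV has them; the pictures are not rectified), "pose" (4x4, takes a point from camera to world coordinates). Camera axes: x right, y up, looking along -z (the intrinsics and any distortion apply to the point x, -y, -z); pixel columns grow to the right and rows downward; lengths in m; the calibration is good to about 2 mm. A picture is of the moment at which its call begins. There is no depth.
- close_job(): hands the job in, once; it reports no verdict.
The state is a dict: "time_s": time; "joints": joint angles; "qd": joint speeds; "joint_torque": joint torques, N m; "tcp_pos": TCP position; "eef_rot": TCP orientation; "contact_force": force on the tool from outside, world axes, zero at the start; "moment": the same for the moment, N m; "gripper_width": finger opening in m.
Only numpy, scipy, OpenCV 4.12 (cv2) and the standard library are available. Lean on these libraries where they do the work, as an engineer would, in place of code of your own. Each camera call takes 0.05 s, during which the arm holds its last target.

### The job

The tumbler has finished its batch. First lay the loose square rod across the two posts of the drip stand, down in both forks and centred; gather every brass bracelet bar from the tumbler's catch tray into the wire basket, shared between the two sides of the bail so that it hangs level, and hang the basket by its hooked handle on the middle of the rod, hanging still and clear of the stand, with all the bars in it. Leave the jar, the bowl and the hammer where they are.

Things in the scene. Friction and masses are not known exactly. Their poses are not given: they have to be found in the camera images.
- stand: Drip stand, fixed: steel drip pan 140 (x) x 340 mm (y), lip 16 mm high, in it two round posts 18 mm thick at y = -140 and +140 mm. Each post carries an open fork: a flat floor 150 mm above the bench, 19 mm wide between two cheeks that flare out to about 43 mm at their tops, 176 mm high. Origin: centre of its underside; y along the line of the posts, x away from the robot.
- fork_mid (a point): The point midway between the two forks, level with their floors (150 mm above the bench): the middle of the rod's underside belongs here. Same axes as the stand.
- rod: The stand's lift-off rod: a straight square brass tube 330 x 14 x 14 mm with black end caps, about 0.2 kg, lying on the bench in front of the stand at the start, roughly parallel to the line of the posts. Origin: centre of its underside; x along its length, z up. Lying in both forks its top is 164 mm above the bench.
- basket: Draining basket standing on the bench, about 0.26 kg: open wire tray 120 (x) x 200 mm (y), walls 35 mm high, walls and floor 3 mm thick; nothing pivots. A stiff wire bail crosses it at y = 0 in the x direction, so parts go in on either side of the bail. It leans 3 to 5 degrees for each bar more on one side. Origin: centre of its underside; y along its length, x towards the hook's tip.
- bail (a point): Middle of the bail's crossbar (6 mm wire along the basket's x, its top 65 mm above the basket's underside). From it a wire stem at x = -14 mm rises to the hook. Same axes as the basket.
- hook_in (a point): Middle of the underside of the hook's top wire, 125 mm above the basket's underside: the rod's top bears here. 6 mm wire in the basket's x-z plane: stem at x = -14, top wire, tip at x = +14 mm reaching down to 110 mm; slot 22 mm wide. A bar enters from +x (away from the robot at the start) between tip (110) and crossbar (65); then the hook is lowered.
- grip (a point): Where to hold the basket: the flat black grip on top of the hook, on the centre line, 158 mm above the basket's underside. The grip is 12 mm thick along the basket's y, 28 mm wide along x, and stands from 130 to 182 mm above the underside. Same axes as the basket.
- tray: The tumbler's catch tray, fixed: shallow steel tray 250 (x) x 230 mm (y), floor 3 mm thick, wall tops 10 mm above the bench, walls 3 mm thick. The barrel tumbler (grey base, black rubber drum, 225 mm high) stands at its +y side, from y = +160 to +330 mm, with a small chute between. Origin: under the tray's centre; x away from the robot, y towards the tumbler.
- bar1: brass bracelet bar 1 of up to 6 (4 to 6 are present, the others absent), all alike: a round-ended flat bar 70 x 18 x 12 mm, about 100 g, lying flat in the catch tray at the start. Origin: centre of its underside; x along its 70 mm length, y across its 18 mm width, z up through its 12 mm thickness.
- bar2: brass bracelet bar 2 of up to 6 (4 to 6 are present, the others absent), all alike: a round-ended flat bar 70 x 18 x 12 mm, about 100 g, lying flat in the catch tray at the start. Origin: centre of its underside; x along its 70 mm length, y across its 18 mm width, z up through its 12 mm thickness.
- bar3: brass bracelet bar 3 of up to 6 (4 to 6 are present, the others absent), all alike: a round-ended flat bar 70 x 18 x 12 mm, about 100 g, lying flat in the catch tray at the start. Origin: centre of its underside; x along its 70 mm length, y across its 18 mm width, z up through its 12 mm thickness.
- bar4: brass bracelet bar 4 of up to 6 (4 to 6 are present, the others absent), all alike: a round-ended flat bar 70 x 18 x 12 mm, about 100 g, lying flat in the catch tray at the start. Origin: centre of its underside; x along its 70 mm length, y across its 18 mm width, z up through its 12 mm thickness.
- bar5: brass bracelet bar 5 of up to 6 (4 to 6 are present, the others absent), all alike: a round-ended flat bar 70 x 18 x 12 mm, about 100 g, lying flat in the catch tray at the start. Origin: centre of its underside; x along its 70 mm length, y across its 18 mm width, z up through its 12 mm thickness.
- bar6: brass bracelet bar 6 of up to 6 (4 to 6 are present, the others absent), all alike: a round-ended flat bar 70 x 18 x 12 mm, about 100 g, lying flat in the catch tray at the start. Origin: centre of its underside; x along its 70 mm length, y across its 18 mm width, z up through its 12 mm thickness.
- jar: A glass jar with a brass lid, 64 mm across and about 100 mm high, standing beyond the stand on the tray's side; not part of the job. Origin: centre of its underside.
- bowl: A black bowl, 120 mm across and 45 mm high, standing beyond the basket; not part of the job. Origin: centre of its underside.
- hammer: A hammer 220 mm long lying on the bench between the robot and the basket; not part of the job. Origin: centre of its underside.
Not all that is in view belongs to the job. Leave any blue or orange look-alike of the bar1 alone.

How it is judged (in metres and radians):
On the way, in this order (a step that is already met when the one before it is completed fails the run):
1. the rod lies in both forks of the stand, centred and let go (x of rod in the frame of fork_mid between -0.006 and 0.006 m and y of rod in the frame of fork_mid between -0.02 and 0.02 m and z of rod in the frame of fork_mid between -0.004 and 0.005 m and angle between the x axis of rod and the y axis of stand, either way round below 0.04 rad and contact force between the fingers and rod below 0.2 N), for 0.3 s.
2. the basket hangs by its hook on the rod, let go (x of hook_in in the frame of fork_mid between -0.012 and 0.012 m and y of hook_in in the frame of fork_mid between -0.04 and 0.04 m and z of hook_in in the frame of fork_mid between 0.008 and 0.022 m and contact force between basket and rod above 1 N and contact force between the fingers and basket below 0.2 N), for 0.3 s.
At the end, for the whole second after the job is handed in: The rod is down in both forks (middle within 6 mm across, 20 mm along, 5 mm in height; lined up to 2.3 degrees). The basket hangs still by its hook, within 40 mm of the rod's middle, leaning under 11 degrees, clear of posts and pan, with every bar present inside it (x of rod in the frame of fork_mid between -0.006 and 0.006 m and y of rod in the frame of fork_mid between -0.02 and 0.02 m and z of rod in the frame of fork_mid between -0.004 and 0.005 m and angle between the x axis of rod and the y axis of stand, either way round below 0.04 rad and x of hook_in in the frame of fork_mid between -0.012 and 0.012 m and y of hook_in in the frame of fork_mid between -0.04 and 0.04 m and z of hook_in in the frame of fork_mid between 0.008 and 0.022 m and contact force between basket and rod above 1 N and x of bar1 in the frame of basket between -0.06 and 0.06 m and y of bar1 in the frame of basket between -0.1 and 0.1 m and z of bar1 in the frame of basket between -0.004 and 0.05 m and x of bar2 in the frame of basket between -0.06 and 0.06 m and y of bar2 in the frame of basket between -0.1 and 0.1 m and z of bar2 in the frame of basket between -0.004 and 0.05 m and x of bar3 in the frame of basket between -0.06 and 0.06 m and y of bar3 in the frame of basket between -0.1 and 0.1 m and z of bar3 in the frame of basket between -0.004 and 0.05 m and x of bar4 in the frame of basket between -0.06 and 0.06 m and y of bar4 in the frame of basket between -0.1 and 0.1 m and z of bar4 in the frame of basket between -0.004 and 0.05 m and x of bar5 in the frame of basket between -0.06 and 0.06 m and y of bar5 in the frame of basket between -0.1 and 0.1 m and z of bar5 in the frame of basket between -0.004 and 0.05 m and x of bar6 in the frame of basket between -0.06 and 0.06 m and y of bar6 in the frame of basket between -0.1 and 0.1 m and z of bar6 in the frame of basket between -0.004 and 0.05 m and angle between basket's own z axis and vertical below 0.2 rad and contact force between basket and stand below 0.5 N and linear speed of basket below 0.05 m/s and angular speed of basket below 0.5 rad/s and linear speed of rod below 0.03 m/s); the robot touches nothing.
It fails at once if the jar is moved by more than 30 mm (distance of jar from where it was at the start of the episode above 0.03 m).
It fails at once if the bowl is moved by more than 30 mm (distance of bowl from where it was at the start of the episode above 0.03 m).
It fails at once if the hammer is moved by more than 30 mm (distance of hammer from where it was at the start of the episode above 0.03 m).
Of bar1, bar2, bar3, bar4, bar5, bar6 only 4 to 6 are there at a start; the rules pass over those that are not, and their reading is None.
At some moment in a run one of bar1, bar2, bar3, bar4, bar5, bar6 may be knocked a few centimetres aside while the robot is not near it.
It also fails if it takes over 210 s, if anything falls off the work surface, if the arm or the gripper's body presses on something with over 40 N, if the wrist force passes 120 N, or if a joint passes its speed limit or range.

## Working session

There is one attempt and no reset: what is moved stays moved. The work goes in short steps, Python scripts to look and compute and a shell command to move; the robot and the scene stay as the last step left them, time stands still between calls to the robot, and variables do not carry over. Pictures are saved under pics/ and viewed, and the job is handed in when it is done.

```bash
ls; mkdir -p pics
python3 - <<'E'
from plant import *
import cv2
print(get_state())
for n in("side","top"):
    c=capture(n); cv2.imwrite(f"pics/{n}0.png",c["image"][:,:,::-1]); c.pop("image"); print(n,c)
E
```

```text
pics
{'time_s': 0.0, 'joints': array([-5.37943700e+01,  2.05928140e+01,  6.34238751e-01, -1.95105152e-02,
       -7.01332934e+01, -1.65085037e+01]), 'qd': array([ 0.00584099,  0.01103548, -0.02237548,  0.03181865,  0.06714911,
       -0.03885773]), 'joint_torque': array([ 1.57056500e-03, -5.82719922e+01,  2.93049037e+01,  6.99721187e+00,
        6.69759684e-03, -1.57079594e-04]), 'tcp_pos': array([ 0.22734451, -0.63506564,  0.22561255]), 'eef_rot': array([ 95.21970286,  89.90631777, 114.91018419]), 'contact_force': array([-0.51775283,  0.02394741,  0.26631843]), 'moment': array([-0.0644321 ,  0.06434657,  0.01970665]), 'gripper_width': 0.08718987369349589}
side {'fovy': 47.50825342144711, 'cx': 319.60702801160994, 'cy': 237.85056252187255, 'D': array([-0.04964124,  0.        ,  0.        ,  0.        ,  0.        ]), 'pose': array([[-0.83674563,  0.39718705, -0.37696047, -0.03557411],
       [-0.54752305, -0.61775003,  0.56444965,  0.8159123 ],
       [-0.00867525,  0.67869532,  0.73436871,  1.14329053],
       [ 0.        ,  0.        ,  0.        ,  1.        ]])}
top {'fovy': 47.306689155036786, 'cx': 318.18136627068026, 'cy': 241.0288968260769, 'D': array([-0.13457672,  0.        ,  0.        ,  0.        ,  0.        ]), 'pose': array([[ 0.00728345,  0.99786085, -0.0649667 ,  0.43413498],
       [-0.99997033,  0.00743103,  0.00203027,  0.02239075],
       [ 0.0025087 ,  0.06494998,  0.99788537,  1.54779712],
       [ 0.        ,  0.        ,  0.        ,  1.        ]])}
```

View pics/side0.png

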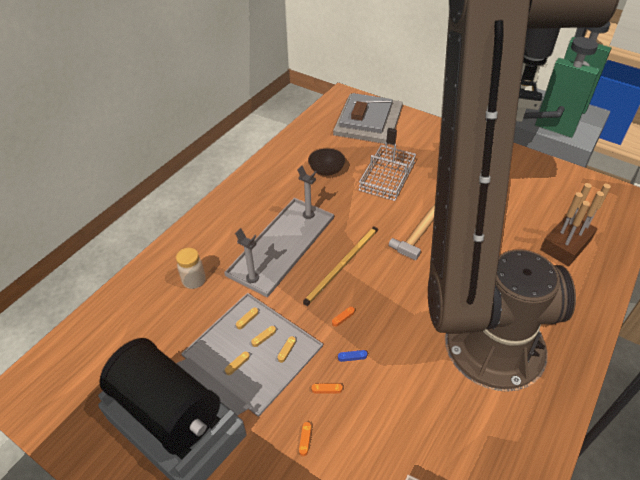

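View pics/top0.png

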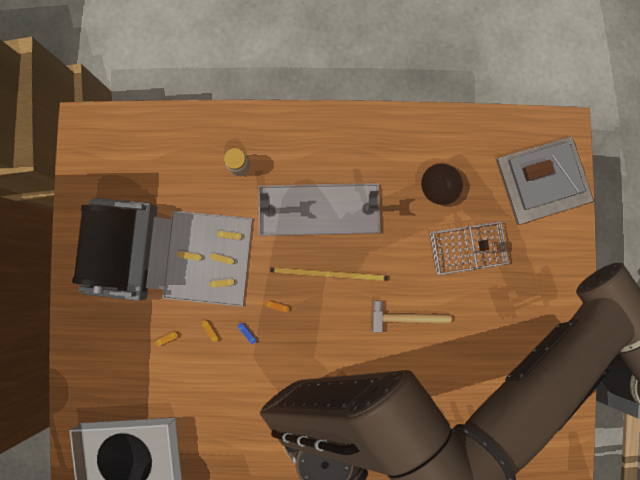

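```bash
cat > h.py <<'E'
from plant import *
import cv2, numpy as np, json
from scipy.spatial.transform import Rotation as Rn
def cam(n):
    c=capture(n); c["f"]=240/np.tan(np.radians(c["fovy"]/2)); c["K"]=np.array([[c["f"],0,c["cx"]],[0,c["f"],c["cy"]],[0,0,1]]); return c
def ray(c,p):
    u=cv2.undistortPoints(np.array(p,float).reshape(-1,1,2),c["K"],c["D"])[:,0]
    d=np.c_[u[:,0],-u[:,1],-np.ones(len(u))]@c["pose"][:3,:3].T
    return c["pose"][:3,3],d
def on(c,p,z):
    o,d=ray(c,p); return o+d*((z-o[2])/d[:,2])[:,None]
def proj(c,P):
    P=np.atleast_2d(np.array(P,float)); q=(P-c["pose"][:3,3])@c["pose"][:3,:3]
    q=q*[1,-1,-1]; return cv2.projectPoints(q,np.zeros(3),np.zeros(3),c["K"],c["D"])[0][:,0]
def tri(c1,p1,c2,p2):
    o1,d1=ray(c1,[p1]);o2,d2=ray(c2,[p2]);d1=d1[0];d2=d2[0]
    A=np.c_[d1,-d2];s=np.linalg.lstsq(A,o2-o1,rcond=None)[0]
    a=o1+s[0]*d1;b=o2+s[1]*d2
    return (a+b)/2,np.linalg.norm(a-b)
def crop(c,x,y,w,h,s,name):
    im=c["image"][y:y+h,x:x+w,::-1]; cv2.imwrite("pics/"+name,cv2.resize(im,None,fx=s,fy=s,interpolation=cv2.INTER_CUBIC))
def blobs(c,lo,hi,box,amin=20):
    hsv=cv2.cvtColor(c["image"],cv2.COLOR_RGB2HSV); m=cv2.inRange(hsv,np.array(lo),np.array(hi))
    x,y,w,h=box; k=np.zeros_like(m);k[y:y+h,x:x+w]=m[y:y+h,x:x+w]
    cs,_=cv2.findContours(k,cv2.RETR_EXTERNAL,cv2.CHAIN_APPROX_NONE)
    return [q for q in cs if cv2.contourArea(q)>amin]
def st():
    s=get_state(); R=Rn.from_euler('xyz',s["eef_rot"],degrees=True).as_matrix(); return s,R
def go(x,y,z,yaw=None):
    "yaw: world direction of jaw opening axis deg"
    s,R=st(); d=np.array([x,y,z])-s["tcp_pos"]; t=R.T@d
    cy=np.degrees(np.arctan2(R[1,1],R[0,1]))
    print("tcp",s["tcp_pos"].round(4),"jawyaw %.2f"%cy,"w %.4f"%s["gripper_width"],"t %.1f"%s["time_s"],"F",s["contact_force"].round(1))
    if yaw is not None:
        r=(yaw-cy+90)%180-90; print("roll rad",round(-np.radians(r),4),"j6",s["joints"][5].round(1), "(tool x down: +roll lowers yaw)")
        # after roll yaw
    print("tool shift now-axes",t.round(4),"dist",np.linalg.norm(d).round(3),"world d",d.round(4))
    if yaw is not None:
        R2=R@Rn.from_euler('x',-np.radians(r)).as_matrix(); print("after roll",(R2.T@d).round(4))
E
python3 - <<'E'
from h import *
c=cam("top"); s=cam("side")
for n,cc,box,z in(("top",c,(165,215,90,95),.015),("side",s,(180,295,145,115),.015)):
    for q in blobs(cc,(18,90,90),(35,255,255),box):
        r=cv2.minAreaRect(q); pts=on(cc,q[:,0],z)[:,:2]; R=cv2.minAreaRect((pts*1000).astype(np.float32))
        b=cv2.boxPoints(R); e=b[1]-b[0],b[2]-b[1]; L=max(e,key=np.linalg.norm)
        print(n,np.round(r[0]),"c mm",np.round(R[0]),"size",np.round(R[1]),"ang",np.round(np.degrees(np.arctan2(L[1],L[0]))%180,1))
crop(c,160,195,300,160,2.6,"c1.png"); crop(c,400,200,140,90,5,"c2.png")
crop(s,220,140,220,180,3.5,"c3.png")
E
```

```text
top [222. 283.] c mm [415. 289.] size [18. 66.] ang 96.3
top [222. 258.] c mm [484. 290.] size [69. 18.] ang 74.3
top [189. 255.] c mm [491. 383.] size [70. 18.] ang 82.5
top [229. 235.] c mm [549. 271.] size [69. 18.] ang 83.3
side [237. 363.] c mm [490. 385.] size [68. 22.] ang 84.7
side [286. 349.] c mm [414. 292.] size [19. 70.] ang 97.2
side [264. 336.] c mm [482. 292.] size [70. 21.] ang 77.9
side [246. 318.] c mm [549. 274.] size [69. 22.] ang 81.9
side [312. 298.] c mm [451. 131.] size [23. 16.] ang 84.4
```

View pics/c1.png

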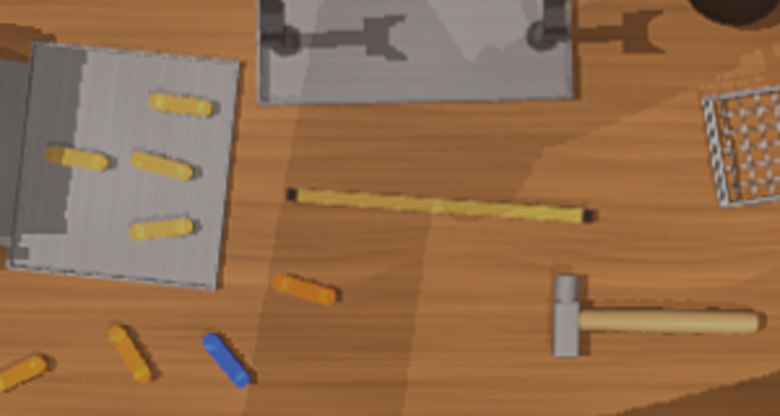

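View pics/c2.png

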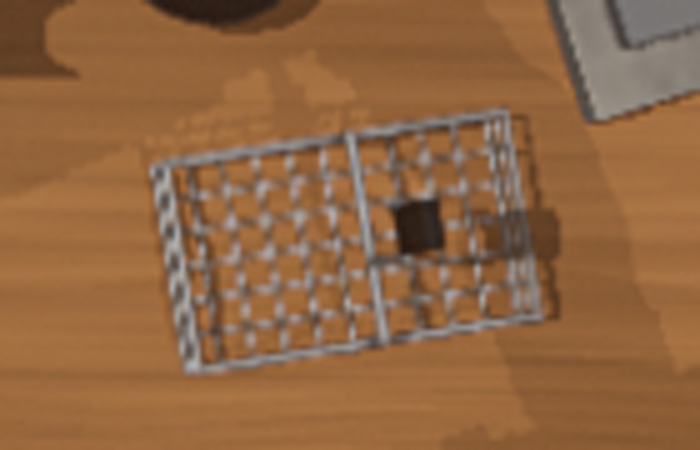

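View pics/c3.png

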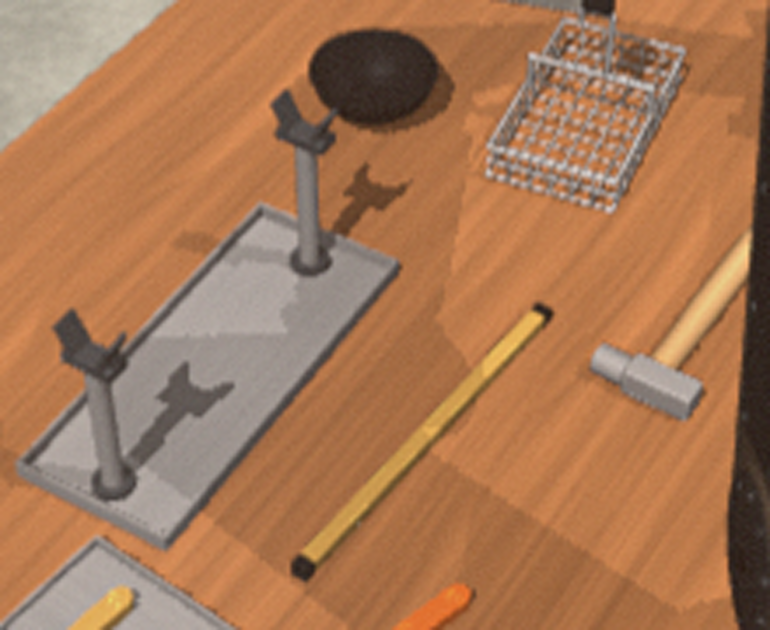

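Run:
```python
from h import *
c=cam("top"); s=cam("side")
crop(c,250,175,140,70,5.6,"d1.png"); crop(s,225,155,115,75*2,4,"d2.png")
# rod: brass mask + ends
for n,cc,box in(("top",c,(265,262,130,24)),("side",s,(298,222,85,85))):
    for q in blobs(cc,(18,90,60),(35,255,255),box,60):
        pts=on(cc,q[:,0],.014 if n=="top" else .010)[:,:2]; R=cv2.minAreaRect((pts*1000).astype(np.float32))
        b=cv2.boxPoints(R); e=b[1]-b[0],b[2]-b[1]; L=max(e,key=np.linalg.norm)
        print(n,np.round(cv2.minAreaRect(q)[0]),np.round(R[0],1),np.round(R[1]),np.degrees(np.arctan2(L[1],L[0]))%180)
# rod ends by dark caps
for n,cc,box in(("top",c,(265,262,130,24)),("side",s,(298,222,85,85))):
    for q in blobs(cc,(0,0,0),(180,255,60),box,6):
        m=cv2.moments(q); p=(m["m10"]/m["m00"],m["m01"]/m["m00"]); print(n,"cap",p,on(cc,[p],.014)[0].round(4))
```

```text
top [329. 274.] [442.9 -11.5] [309.  15.] 86.23787
side [341. 264.] [443.6 -12.6] [309.  17.] 86.3019
side cap (306.1458333333333, 302.0) [0.4512 0.1525 0.014 ]
```

View pics/d1.png

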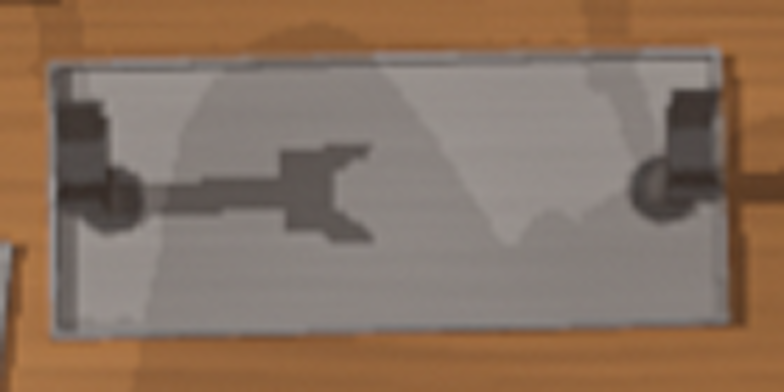

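View pics/d2.png

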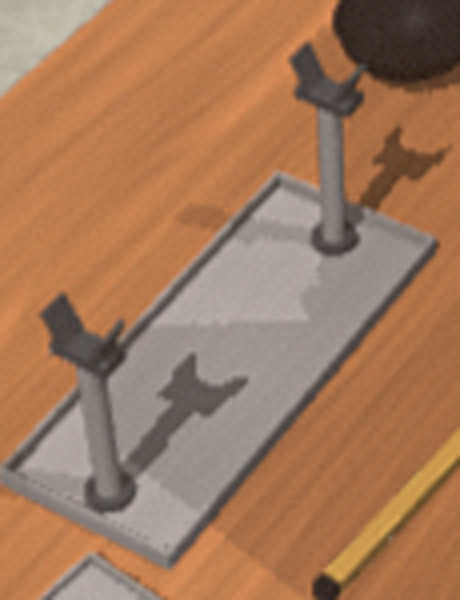

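Run:
```python
from h import *
c=cam("top"); s=cam("side")
P=lambda q,x,y,k:(np.array(q,float)+.5)/k-.5+[x,y]
A=on(c,P([(50,63),(720,49),(727,323),(55,338)],250,175,5.6),.016)
print("top pan",A.round(4)[:,:2],A.mean(0), np.linalg.norm(A[0]-A[1]),np.linalg.norm(A[2]-A[1]))
B=on(s,P([(5,470),(278,177),(436,242),(170,565)],225,155,4),.016)
print("side pan",B.round(4)[:,:2],B.mean(0), np.linalg.norm(B[0]-B[1]),np.linalg.norm(B[2]-B[1]))
F=on(c,P([(82,162),(692,150)],250,175,5.6),.15)
print("forks top",F,F.mean(0),np.linalg.norm(F[0]-F[1]))
G=on(s,P([(88,345),(332,90)],225,155,4),.15)
print("forks side",G,G.mean(0),np.linalg.norm(G[0]-G[1]))
for n,M in(("A",A),("B",B)):
    v=(M[0]-M[1])+(M[3]-M[2]); print(n,np.degrees(np.arctan2(v[1],v[0])))
for M in(F,G): v=M[0]-M[1]; print(np.degrees(np.arctan2(v[1],v[0])))
crop(c,260,260,140,30,5.6,"e1.png"); crop(s,295,220,95,90,6,"e2.png");crop(s,225,215,60,60,10,"e3.png");crop(s,285,160,60,60,10,"e4.png")
```

```text
top pan [[ 0.689   0.1891]
 [ 0.6988 -0.1493]
 [ 0.5598 -0.1526]
 [ 0.5497  0.1844]] [0.62432455 0.01789789 0.016     ] 0.3385552799358531 0.13898153226613272
side pan [[ 0.6854  0.1891]
 [ 0.6954 -0.1429]
 [ 0.5582 -0.1485]
 [ 0.5454  0.1921]] [0.62107    0.02242514 0.016     ] 0.3321490705712024 0.13737142135052138
forks top [[ 0.62079172  0.15901575  0.15      ]
 [ 0.62849306 -0.12124763  0.15      ]] [0.62464239 0.01888406 0.15      ] 0.2803691722354252
forks side [[ 0.62058291  0.15861895  0.15      ]
 [ 0.62749178 -0.12110621  0.15      ]] [0.62403734 0.01875637 0.15      ] 0.27981047060126296
A 91.6824557705808
B 91.94676172541223
91.57403081601545
91.41484694316475
```

View pics/e1.png

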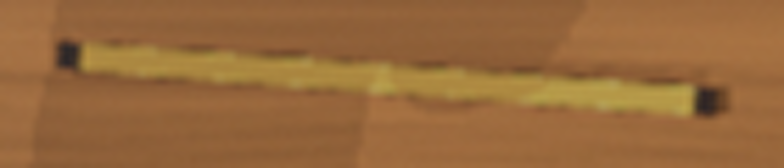

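View pics/e2.png

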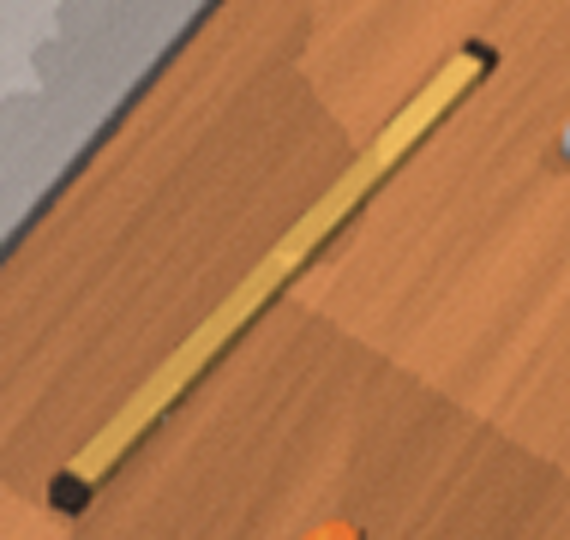

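View pics/e3.png

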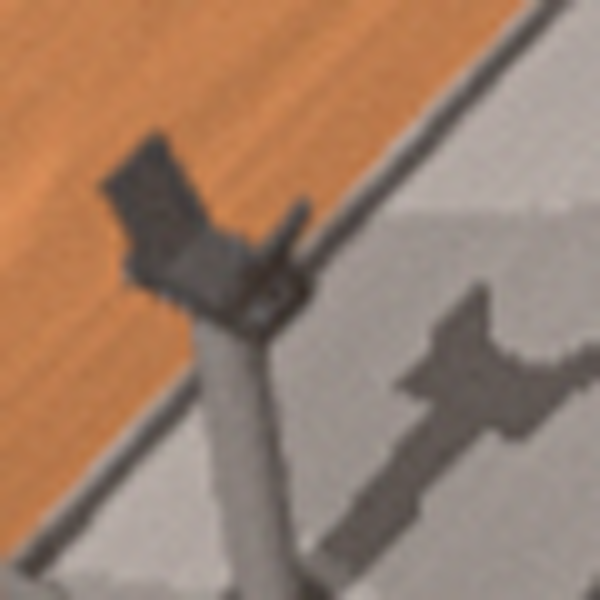

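View pics/e4.png

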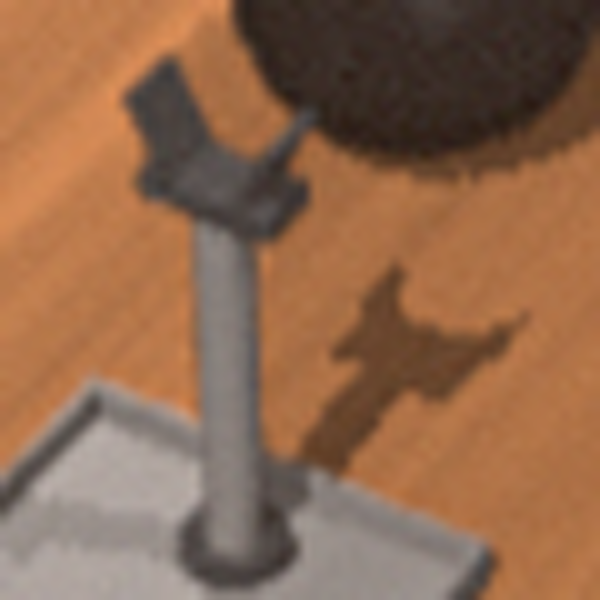

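Run:
```python
from h import *
go(.443,-.0115,.227,-3.75)
s,R=st(); print(R.round(3))
```

```text
tcp [ 0.2275 -0.6354  0.2264] jawyaw 109.70 w 0.0877 t 0.4 F [ 0.4 -0.4 -0.1]
roll rad -1.1615 j6 -16.5 (tool x down: +roll lowers yaw)
tool shift now-axes [-5.000e-04  5.148e-01  4.132e-01] dist 0.66 world d [2.155e-01 6.239e-01 6.000e-04]
after roll [-5.000e-04 -1.743e-01  6.367e-01]
[[-0.    -0.337  0.941]
 [ 0.     0.941  0.337]
 [-1.     0.    -0.   ]]
```

```bash
python3 -m creep '{"jaw":[-1,-1,-1,-1,-1,-1,-1,-1,-1,-1],"translation":[[0,0.0343,0.0275],[0,0.0343,0.0275],[0,0.0343,0.0275],[0,0.0343,0.0275],[0,0.0343,0.0275],[0,0.0343,0.0275],[0,0.0343,0.0275],[0,0.0343,0.0275],[0,0.0343,0.0275],[0,0.0343,0.0275]],"roll":[0,0,0,0,0,0,0,0,0,0]}' 60
python3 - <<'E'
from h import *
go(.443,-.0115,.12,-3.75)
E
```

```text
time_s: 1.4
tcp_pos: [0.371, -0.2182, 0.227]
eef_rot: [-25.1, 89.9, -5.4]
contact_force: [2.8, -0.9, -0.1]
gripper_width: 0.0877
tcp [ 0.371  -0.2182  0.227 ] jawyaw 109.69 w 0.0877 t 1.4 F [ 2.8 -0.9 -0.1]
roll rad -1.1617 j6 -66.3 (tool x down: +roll lowers yaw)
tool shift now-axes [0.1071 0.1705 0.1373] dist 0.244 world d [ 0.072   0.2067 -0.107 ]
after roll [ 0.1071 -0.0581  0.211 ]
```

```bash
python3 -m creep '{"jaw":[-1,-1,-1,-1,-1,-1,-1,-1,-1,-1],"translation":[[0.018,0.0284,0.0229],[0.018,0.0284,0.0229],[0.018,0.0284,0.0229],[0.018,0.0284,0.0229],[0.018,0.0284,0.0229],[0.018,0.0284,0.0229],[0,0,0],[0,0,0],[0,0,0],[0,0,0]],"roll":[0,0,0,0,0,0,-0.145,-0.145,-0.145,-0.145]}'
python3 -m creep '{"jaw":[-1,-1,-1,-1,-1,-1,-1,-1,-1,-1],"translation":[[0,0,0],[0,0,0],[0,0,0],[0,0,0],[0,0,0],[0,0,0],[0,0,0],[0,0,0],[0,0,0],[0,0,0]],"roll":[-0.145,-0.145,-0.145,-0.147,0,0,0,0,0,0]}'
python3 - <<'E'
from h import *
go(.443,-.0115,.004,-3.75)
s=cam("side"); crop(s,270,180,160,150,4,"f1.png")
E
```

```text
time_s: 2.4
tcp_pos: [0.4428, -0.0129, 0.1186]
eef_rot: [-33.9, 90.0, 19.4]
contact_force: [0.3, 0.1, -0.1]
gripper_width: 0.0875
time_s: 3.4
tcp_pos: [0.4427, -0.0131, 0.1186]
eef_rot: [79.2, 90.0, 165.4]
contact_force: [0.8, -0.7, 0.0]
gripper_width: 0.0877
tcp [ 0.4427 -0.0131  0.1186] jawyaw 176.24 w 0.0877 t 3.4 F [ 0.8 -0.7  0. ]
roll rad -0.0003 j6 -27.7 (tool x down: +roll lowers yaw)
tool shift now-axes [ 0.1146 -0.0002  0.0017] dist 0.115 world d [ 0.0003  0.0016 -0.1146]
after roll [ 0.1146 -0.0002  0.0017]
```

View pics/f1.png

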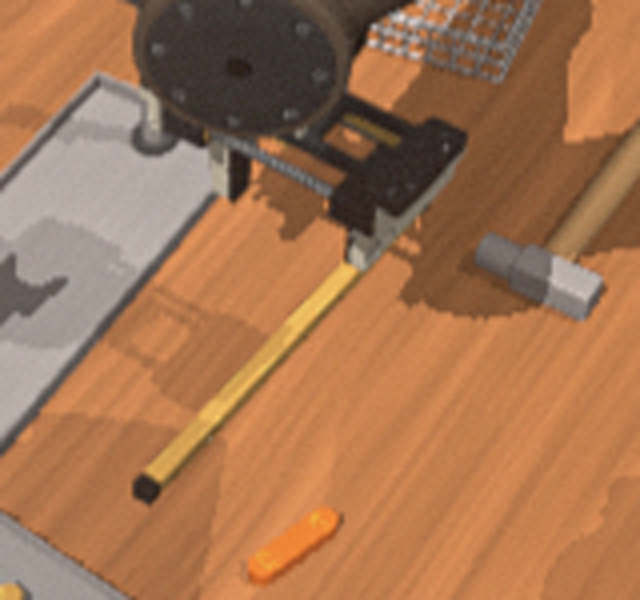

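```bash
python3 -m creep '{"jaw":[-1,-1,-1,-1,-1,-1,-1,-1,-1,-1],"translation":[[0.03,0,0.0015],[0.03,0,0],[0.03,0,0],[0.015,0,0],[0.0085,0,0],[0,0,0],[0,0,0],[0,0,0],[0,0,0],[0,0,0]],"roll":[0,0,0,0,0,0,0,0,0,0]}'
python3 -m creep '{"jaw":[1,1,1,1,1,1,1,1,1,1],"translation":[[0,0,0],[0,0,0],[0,0,0],[0,0,0],[0,0,0],[0,0,0],[0,0,0],[0,0,0],[0,0,0],[0,0,0]],"roll":[0,0,0,0,0,0,0,0,0,0]}' 50
```

```text
time_s: 4.45
tcp_pos: [0.4432, -0.0115, 0.0057]
eef_rot: [-62.5, 89.9, 23.7]
contact_force: [-0.1, -0.3, -0.3]
gripper_width: 0.0876
time_s: 5.45
tcp_pos: [0.4431, -0.0115, 0.0051]
eef_rot: [-70.1, 90.0, 16.2]
contact_force: [0.2, 0.6, -0.5]
gripper_width: 0.0134
```

```bash
python3 -m creep '{"jaw":[1,1,1,1,1,1,1,1,1,1],"translation":[[-0.02,0,0],[-0.03,0,0],[-0.03,0,0],[-0.03,0,0],[-0.03,0,0],[-0.03,0,0],[-0.03,0,0],[-0.02,0,0],[-0.01,0,0],[0,0,0]],"roll":[0,0,0,0,0,0,0,0,0,0]}'
python3 - <<'E'
from h import *
go(.6245,.0188,.235,1.6)
s=cam("side");c=cam("top"); crop(s,210,120,250,190,3.2,"g1.png");crop(c,210,160,250,140,3.2,"g2.png")
E
```

```text
time_s: 6.45
tcp_pos: [0.4431, -0.0115, 0.2357]
eef_rot: [-57.2, 89.9, 29.1]
contact_force: [0.3, 0.0, -2.7]
gripper_width: 0.013
tcp [ 0.4431 -0.0115  0.2357] jawyaw 176.27 w 0.0130 t 6.5 F [ 0.3  0.  -2.7]
roll rad -0.093 j6 -27.9 (tool x down: +roll lowers yaw)
tool shift now-axes [ 0.001  -0.1791  0.042 ] dist 0.184 world d [ 0.1814  0.0303 -0.0007]
after roll [ 0.001  -0.1822  0.0252]
```

View pics/g1.png

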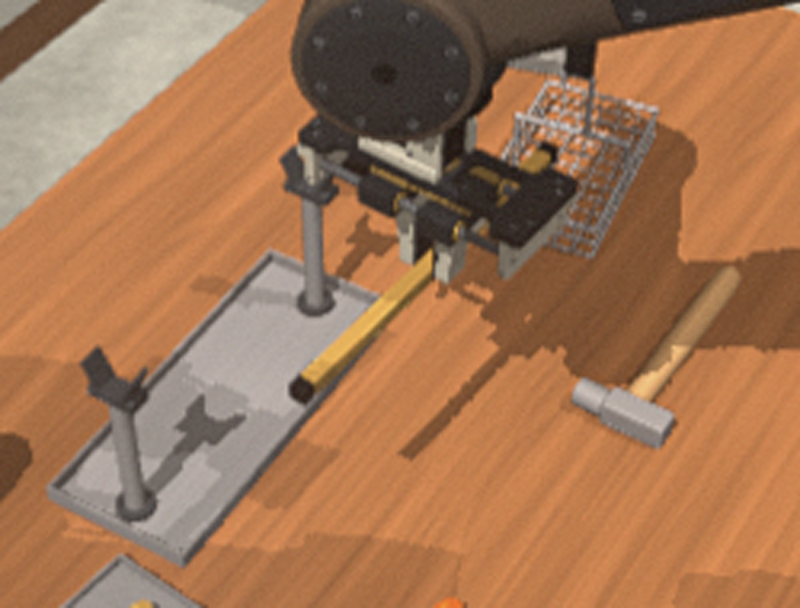

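View pics/g2.png

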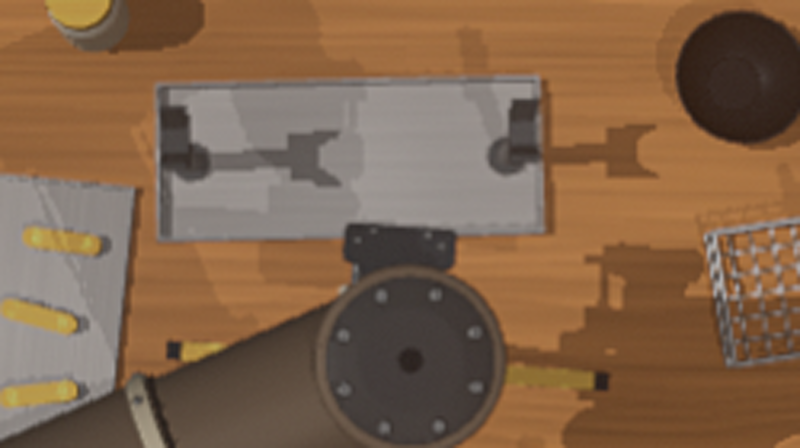

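Run:
```python
from h import *
c=cam("top");s=cam("side")
P=lambda q,x,y,k:(np.array(q,float)+.5)/k-.5+[x,y]
A=on(c,P([(168,350),(608,381)],210,160,3.2),.244); print(A,A.mean(0),np.linalg.norm(A[0]-A[1]))
print(tri(c,P([(168,350)],210,160,3.2)[0],s,P([(301,380)],210,120,3.2)[0]))
print(tri(c,P([(608,381)],210,160,3.2)[0],s,P([(545,150)],210,120,3.2)[0]))
```

```text
[[ 0.45123622  0.15259566  0.244     ]
 [ 0.43044787 -0.17509647  0.244     ]] [ 0.44084205 -0.0112504   0.244     ] 0.328350864163438
(array([0.45089526, 0.15163109, 0.2521676 ]), np.float64(0.0005532905663824525))
(array([ 0.4329403 , -0.17459139,  0.23790809]), np.float64(0.0057578721533098134))
```

```bash
python3 -m creep '{"jaw":[1,1,1,1,1,1,1,1,1,1],"translation":[[0,0,0],[0,-0.02,0.0028],[0,-0.0325,0.0045],[0,-0.0325,0.0045],[0,-0.0325,0.0045],[0,-0.0325,0.0045],[0,-0.02,0.0028],[0,-0.012,0.0016],[0,0,0],[0,0,0]],"roll":[-0.093,0,0,0,0,0,0,0,0,0]}'
python3 - <<'E'
from h import *
go(.6245,.0188,.1555,1.6)
s=cam("side");c=cam("top"); crop(s,210,120,250,190,3.2,"i1.png");crop(c,210,160,250,140,3.2,"i2.png")
E
```

```text
time_s: 7.65
tcp_pos: [0.6232, 0.0185, 0.2341]
eef_rot: [98.6, 89.9, -169.8]
contact_force: [-0.8, -0.1, -2.2]
gripper_width: 0.0132
tcp [0.6232 0.0185 0.2341] jawyaw -178.41 w 0.0132 t 7.7 F [-0.8 -0.1 -2.2]
roll rad -0.0002 j6 -18.0 (tool x down: +roll lowers yaw)
tool shift now-axes [ 0.0786 -0.0015  0.0003] dist 0.079 world d [ 0.0013  0.0003 -0.0786]
after roll [ 0.0786 -0.0015  0.0003]
```

View pics/i1.png

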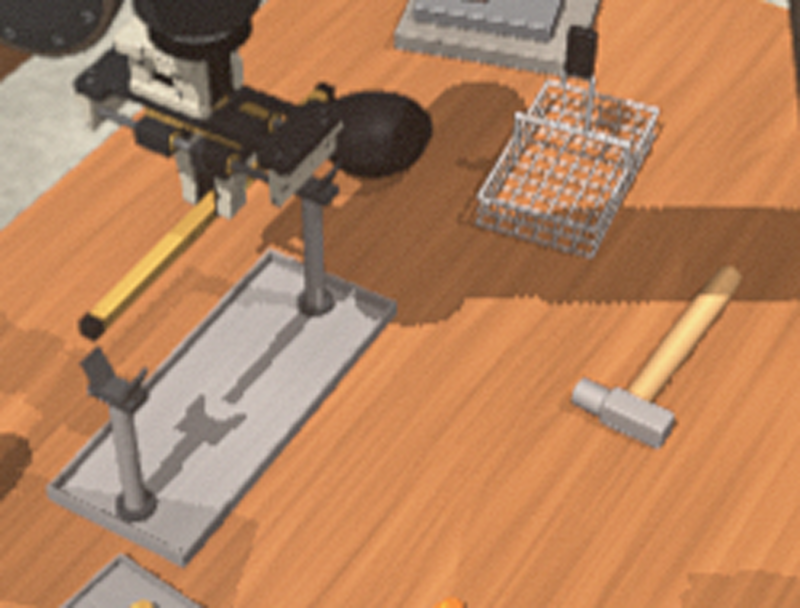

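View pics/i2.png

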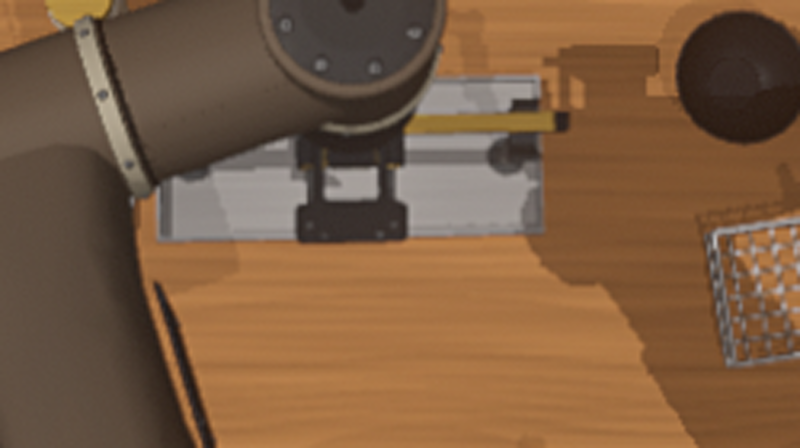

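```bash
python3 -m creep '{"jaw":[1,1,1,1,1,1,1,1,1,1],"translation":[[0.015,-0.0013,0],[0.015,0,0],[0.015,0,0],[0.01,0,0],[0.008,0,0],[0.006,0,0],[0.004,0,0],[0.003,0,0],[0,0,0],[0,0,0]],"roll":[0,0,0,0,0,0,0,0,0,0]}'
python3 - <<'E'
from h import *
go(.6245,.0188,.1555,1.6)
s=cam("side"); crop(s,210,120,250,190,3.2,"j1.png")
E
```

```text
time_s: 8.75
tcp_pos: [0.6255, 0.0187, 0.1593]
eef_rot: [-90.2, 90.0, 1.4]
contact_force: [0.1, 0.5, -2.4]
gripper_width: 0.0132
tcp [0.6255 0.0187 0.1593] jawyaw -178.39 w 0.0132 t 8.8 F [ 0.1  0.5 -2.4]
roll rad 0.0001 j6 -18.0 (tool x down: +roll lowers yaw)
tool shift now-axes [0.0038 0.001  0.0001] dist 0.004 world d [-0.001   0.0001 -0.0038]
after roll [0.0038 0.001  0.0001]
```

View pics/j1.png

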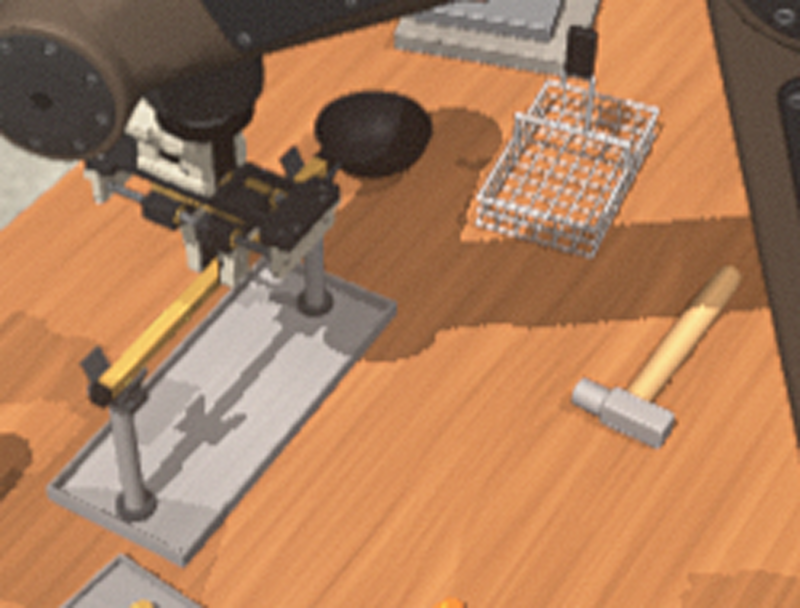

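```bash
python3 -m creep '{"jaw":[1,1,1,1,1,1,1,1,1,1],"translation":[[0.001,0.001,0],[0.001,0,0],[0.001,0,0],[0.0005,0,0],[0,0,0],[0,0,0],[0,0,0],[0,0,0],[0,0,0],[0,0,0]],"roll":[0,0,0,0,0,0,0,0,0,0]}'
python3 - <<'E'
from h import *
go(.6245,.0188,.1555,1.6)
E
```

```text
time_s: 9.8
tcp_pos: [0.6243, 0.0187, 0.1556]
eef_rot: [-57.6, 90.0, 34.0]
contact_force: [0.3, -0.9, -2.9]
gripper_width: 0.0133
tcp [0.6243 0.0187 0.1556] jawyaw -178.40 w 0.0133 t 9.8 F [ 0.3 -0.9 -2.9]
roll rad 0.0001 j6 -18.0 (tool x down: +roll lowers yaw)
tool shift now-axes [ 0.0001 -0.0002  0.0001] dist 0.0 world d [ 0.0002  0.0001 -0.0001]
after roll [ 0.0001 -0.0002  0.0001]
```

```bash
python3 -m creep '{"jaw":[1,1,1,1,-1,-1,-1,-1,-1,-1],"translation":[[0.0005,0,0],[0.0005,0,0],[0,0,0],[0,0,0],[0,0,0],[0,0,0],[0,0,0],[0,0,0],[0,0,0],[0,0,0]],"roll":[0,0,0,0,0,0,0,0,0,0]}'
python3 -m creep '{"jaw":[-1,-1,-1,-1,-1,-1,-1,-1,-1,-1],"translation":[[0,0,0],[-0.01,0,0],[-0.02,0,0],[-0.03,0,0],[-0.04,0,0],[-0.04,0,0],[0,0,0.03],[0,0,0.04],[0,0,0.04],[0,0,0.04]],"roll":[0,0,0,0,0,0,0,0,0,0]}'
python3 - <<'E'
from h import *
s=cam("side"); crop(s,210,120,250,190,3.2,"k1.png")
c=cam("top"); crop(c,210,160,250,140,3.2,"k2.png")
E
```

```text
time_s: 10.8
tcp_pos: [0.6243, 0.0187, 0.1544]
eef_rot: [113.1, 90.0, -155.3]
contact_force: [-0.8, 0.4, 0.1]
gripper_width: 0.0559
time_s: 11.8
tcp_pos: [0.62, 0.1698, 0.2958]
eef_rot: [-65.4, 89.9, 26.2]
contact_force: [1.2, -0.7, -0.1]
gripper_width: 0.0876
```

View pics/k1.png

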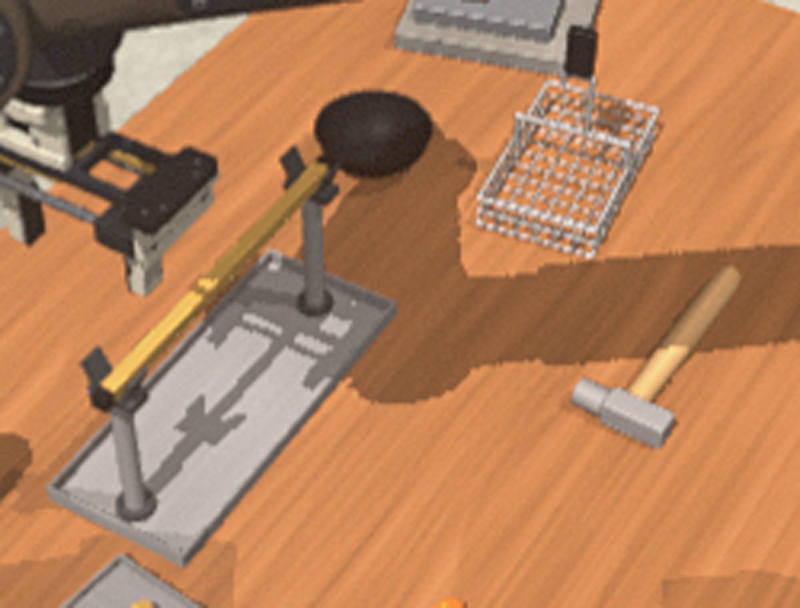

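View pics/k2.png

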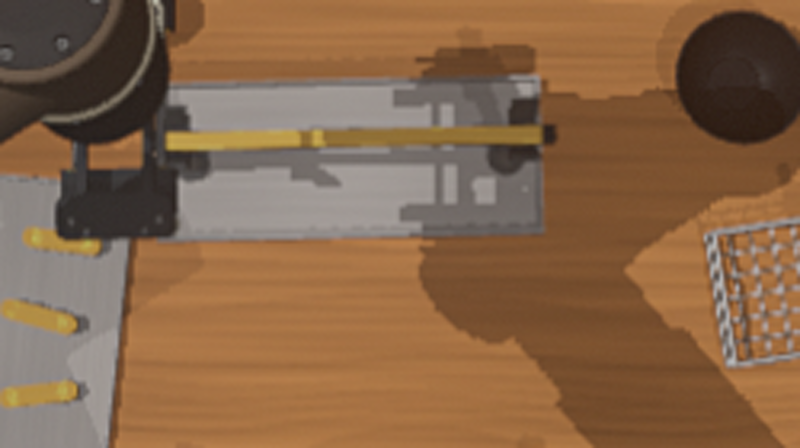

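```bash
cat > bk.py <<'E'
from h import *
P=lambda q,x,y,k:(np.array(q,float)+.5)/k-.5+[x,y]
def pr(A,lab):
    v=(A[0]-A[1])+(A[3]-A[2]); print(lab,"c",A.mean(0).round(4),"L",np.linalg.norm(A[0]-A[1]).round(4),"W",np.linalg.norm(A[1]-A[2]).round(4),"yaxis ang",np.degrees(np.arctan2(v[1],v[0])).round(2))
E
python3 - <<'E'
from bk import *
c=cam("top");s=cam("side")
pr(on(c,P([(153,165),(508,112),(540,318),(190,372)],400,200,5),.035),"bk")
print("grip",on(c,P([(420,227)],400,200,5),.182), "bail ends",on(c,P([(350,135),(380,340)],400,200,5),.05))
crop(c,410,205,120,85,6.6,"l2.png"); crop(s,350,120,80,90,6.6,"l1.png")
for n,cc,box,z in(("top",c,(165,215,90,95),.015),("side",s,(180,295,145,115),.015)):
    for q in blobs(cc,(18,90,90),(35,255,255),box,50):
        pts=on(cc,q[:,0],z)[:,:2]; R=cv2.minAreaRect((pts*1000).astype(np.float32))
        b=cv2.boxPoints(R); e=b[1]-b[0],b[2]-b[1]; L=max(e,key=np.linalg.norm)
        print(n,"c mm",np.round(R[0]),"size",np.round(R[1]),"ang",np.round(np.degrees(np.arctan2(L[1],L[0]))%180,1))
E
```

```text
bk c [ 0.5166 -0.4038  0.035 ] L 0.2061 W 0.1173 yaxis ang 98.81
grip [[ 0.51610181 -0.39903136  0.182     ]] bail ends [[ 0.57490641 -0.40059332  0.05      ]
 [ 0.46127012 -0.4164242   0.05      ]]
top c mm [415. 289.] size [17. 66.] ang 95.8
top c mm [483. 290.] size [68. 18.] ang 74.7
top c mm [490. 383.] size [70. 18.] ang 81.2
top c mm [548. 271.] size [69. 17.] ang 79.1
side c mm [489. 385.] size [68. 21.] ang 80.5
side c mm [414. 292.] size [19. 70.] ang 97.2
side c mm [481. 293.] size [69. 21.] ang 75.6
side c mm [549. 273.] size [71. 22.] ang 83.0
```

View pics/l1.png

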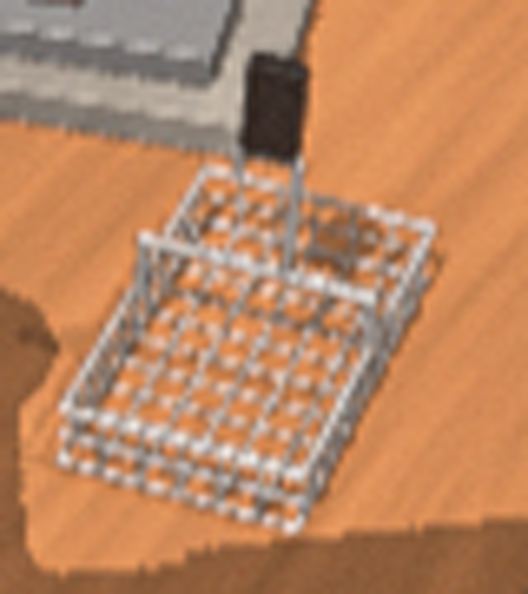

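View pics/l2.png

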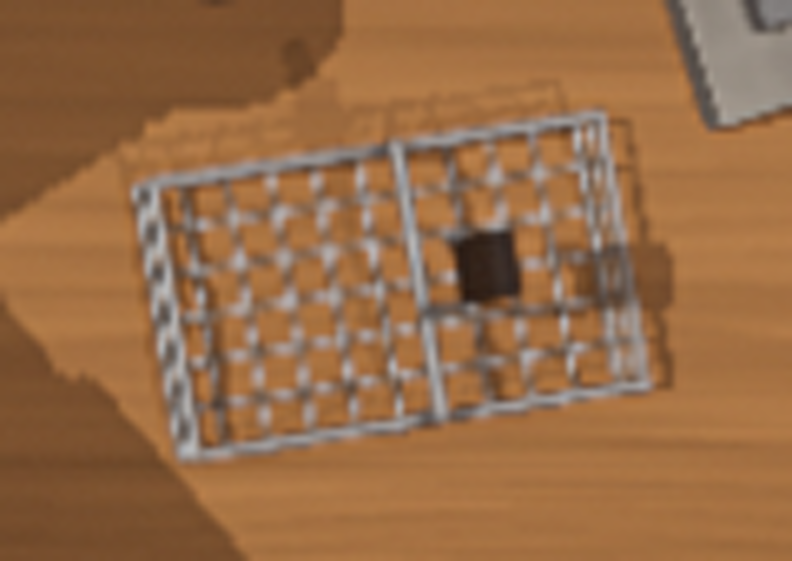

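Run:
```python
from bk import *
c=cam("top");s=cam("side")
f=lambda q:P(q,410,205,6.6)
pr(on(c,f([(160,184),(602,112),(648,385),(203,455)]),.035),"rim")
pr(on(c,f([(135,188),(585,118),(630,395),(178,460)]),.0),"base?")
b=on(c,f([(397,145),(440,415)]),.062);print("bail",b.round(4),b.mean(0).round(4),np.linalg.norm(b[0]-b[1]))
g=on(c,f([(487,265)]),.182);print("grip",g)
k=lambda q:P(q,350,120,6.6)
print("side bail",on(s,k([(145,237),(378,297)]),.062),on(s,k([(145,237),(378,297)]),.062).mean(0))
pr(on(s,k([(68,405),(207,170),(433,228),(300,470)]),.035),"side rim")
print("grip tri",tri(c,f([(487,265)])[0],s,k([(277,58)])[0]), on(s,k([(277,58)]),.182))
```

```text
rim c [ 0.5176 -0.4081  0.035 ] L 0.195 W 0.118 yaxis ang 99.26
base? c [ 0.5167 -0.4086  0.    ] L 0.2025 W 0.1223 yaxis ang 98.69
bail [[ 0.5739 -0.3976  0.062 ]
 [ 0.4615 -0.4147  0.062 ]] [ 0.5177 -0.4061  0.062 ] 0.1137752983965671
grip [[ 0.51678896 -0.39842547  0.182     ]]
side bail [[ 0.57509784 -0.39804371  0.062     ]
 [ 0.46162527 -0.41816871  0.062     ]] [ 0.51836155 -0.40810621  0.062     ]
side rim c [ 0.5183 -0.4057  0.035 ] L 0.1924 W 0.1168 yaxis ang 98.68
grip tri (array([ 0.51606191, -0.39623793,  0.18959738]), np.float64(0.0006133701538670511)) [[ 0.52020174 -0.40607619  0.182     ]]
```

Run:
```python
from h import *
go(.549,.272,.1,-9)
```

```text
tcp [0.6202 0.1681 0.2951] jawyaw -178.40 w 0.0879 t 12.1 F [ 0.3 -0.   0.3]
roll rad 0.1849 j6 -31.0 (tool x down: +roll lowers yaw)
tool shift now-axes [0.1951 0.0683 0.1058] dist 0.232 world d [-0.0712  0.1039 -0.1951]
after roll [0.1951 0.0866 0.0914]
```

```bash
python3 -m creep '{"jaw":[0.05,0.05,0.05,0.05,0.05,0.05,0.05,0.05,0.05,0.05],"translation":[[0,0,0],[0,0,0],[0,0.0289,0.0305],[0,0.0289,0.0305],[0,0.0288,0.0304],[0.045,0,0],[0.045,0,0],[0.045,0,0],[0.04,0,0],[0.02,0,0]],"roll":[0.0925,0.0924,0,0,0,0,0,0,0,0]}'
python3 - <<'E'
from h import *
go(.549,.272,.007,-9)
s=cam("side");crop(s,180,250,160,140,4,"m1.png")
E
```

```text
time_s: 13.1
tcp_pos: [0.5476, 0.27, 0.0963]
eef_rot: [135.7, 89.8, -143.4]
contact_force: [0.2, 0.7, -0.5]
gripper_width: 0.0417
tcp [0.5476 0.27   0.0963] jawyaw 170.89 w 0.0417 t 13.1 F [ 0.2  0.7 -0.5]
roll rad -0.0019 j6 -53.6 (tool x down: +roll lowers yaw)
tool shift now-axes [ 0.0893 -0.0013  0.0025] dist 0.089 world d [ 0.0014  0.002  -0.0893]
after roll [ 0.0893 -0.0013  0.0025]
```

View pics/m1.png

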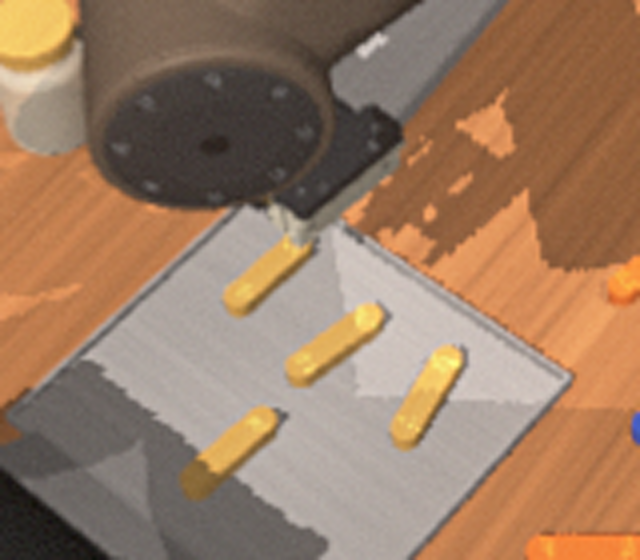

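Run:
```python
from h import *
c=cam("top");s=cam("side")
crop(c,200,130,80,70,8,"n1.png")
print(on(c,[(235,159)],.1),on(s,[(188,257)],.1))
```

```text
[[0.74781762 0.24477951 0.1       ]] [[0.74465584 0.25000914 0.1       ]]
```

View pics/n1.png

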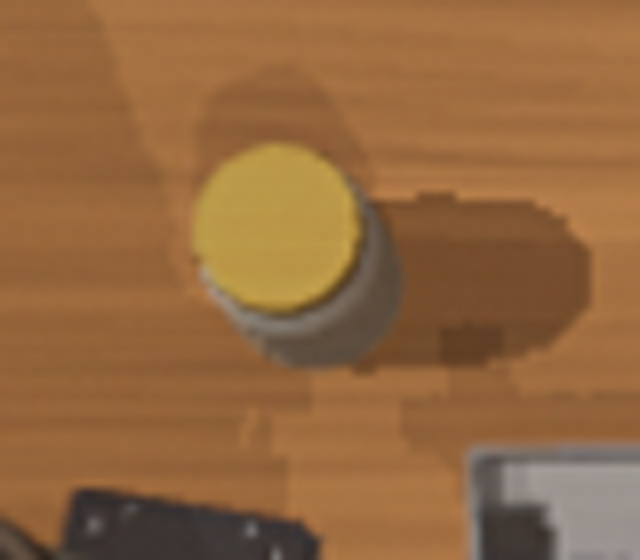

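```bash
python3 -m creep '{"jaw":[0.05,0.05,0.05,0.05,1,1,1,1,1,1],"translation":[[0.04,-0.0013,0.0025],[0.035,0,0],[0.014,0,0],[0,0,0],[0,0,0],[0,0,0],[0,0,0],[0,0,0],[0,0,0],[0,0,0]],"roll":[0,0,0,0,0,0,0,0,0,0]}' 40
python3 -m creep '{"jaw":[1,1,1,1,1,1,1,1,1,1],"translation":[[0,0,0],[-0.02,0,0],[-0.04,0,0],[-0.045,0,0],[-0.045,0,0],[-0.045,0,0],[-0.02,0,0],[0,0,0],[0,0,0],[0,0,0]],"roll":[0,0,0,0,0,0,0,0,0,0]}'
python3 - <<'E'
from h import *
go(.4893,-.3568,.22,9)
E
```

```text
time_s: 14.25
tcp_pos: [0.5512, 0.2753, 0.012]
eef_rot: [-46.9, 89.9, 34.1]
contact_force: [-1.9, -0.7, 7.3]
gripper_width: 0.0167
time_s: 15.25
tcp_pos: [0.5497, 0.2742, 0.2241]
eef_rot: [130.8, 89.9, -148.2]
contact_force: [-0.6, -0.4, -1.1]
gripper_width: 0.0164
tcp [0.5497 0.2742 0.2241] jawyaw 171.00 w 0.0164 t 15.2 F [-0.6 -0.4 -1.1]
roll rad -0.3142 j6 -53.7 (tool x down: +roll lowers yaw)
tool shift now-axes [ 0.005  -0.039  -0.6327] dist 0.634 world d [-0.0604 -0.631  -0.0041]
after roll [ 0.005   0.1584 -0.6137]
```

```bash
python3 -m creep '{"jaw":[1,1,1,1,1,1,1,1,1,1],"translation":[[0,-0.002,-0.03],[0,-0.003,-0.045],[0,-0.003,-0.045],[0,-0.003,-0.045],[0,-0.003,-0.045],[0,-0.003,-0.045],[0,-0.003,-0.045],[0,-0.003,-0.045],[0,-0.003,-0.045],[0,-0.003,-0.045]],"roll":[0,0,0,0,0,0,0,0,0,0]}'
python3 - <<'E'
from h import *
go(.4893,-.3568,.22,9)
s=cam("side");cv2.imwrite("pics/o1.png",s["image"][:,:,::-1])
E
```

```text
time_s: 16.25
tcp_pos: [0.5101, -0.1612, 0.2242]
eef_rot: [97.9, 89.9, 179.0]
contact_force: [2.0, 0.0, -1.0]
gripper_width: 0.0168
tcp [ 0.5101 -0.1612  0.2242] jawyaw 171.02 w 0.0168 t 16.2 F [ 2.  0. -1.]
roll rad -0.3138 j6 -12.4 (tool x down: +roll lowers yaw)
tool shift now-axes [ 0.0043 -0.01   -0.1965] dist 0.197 world d [-0.0208 -0.1956 -0.0042]
after roll [ 0.0043  0.0511 -0.19  ]
```

View pics/o1.png

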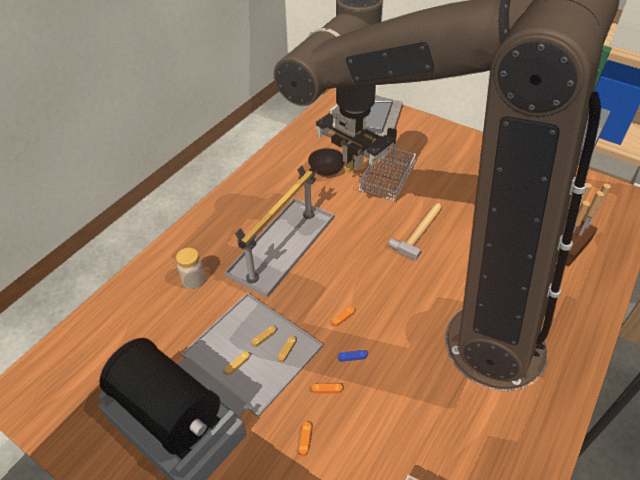

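```bash
python3 -m creep '{"jaw":[1,1,1,1,1,1,1,1,1,1],"translation":[[0,0,0],[0,0,0],[0,0,0],[0,0.0128,-0.0475],[0,0.0128,-0.0475],[0,0.0128,-0.0475],[0,0.0127,-0.0475],[0.03,0,0],[0.03,0,0],[0.02,0,0]],"roll":[-0.105,-0.105,-0.104,0,0,0,0,0,0,0]}'
python3 - <<'E'
from h import *
go(.4893,-.3568,.022,9)
s=cam("side");c=cam("top");crop(s,340,110,100,100,6,"p1.png");crop(c,400,190,140,110,5,"p2.png")
E
```

```text
time_s: 17.3
tcp_pos: [0.4884, -0.355, 0.1416]
eef_rot: [55.3, 89.7, 154.2]
contact_force: [0.3, 0.8, -1.4]
gripper_width: 0.0165
tcp [ 0.4884 -0.355   0.1416] jawyaw -171.11 w 0.0165 t 17.3 F [ 0.3  0.8 -1.4]
roll rad -0.0018 j6 26.4 (tool x down: +roll lowers yaw)
tool shift now-axes [ 0.1196 -0.0011 -0.0023] dist 0.12 world d [ 0.0009 -0.0018 -0.1196]
after roll [ 0.1196 -0.0011 -0.0023]
```

View pics/p1.png

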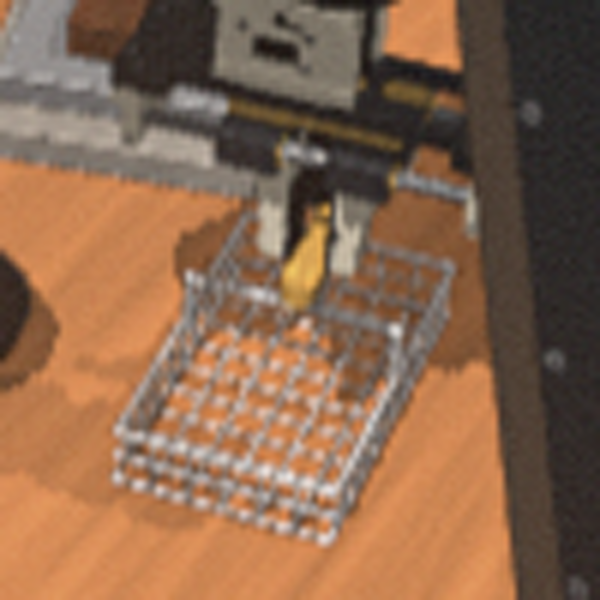

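View pics/p2.png

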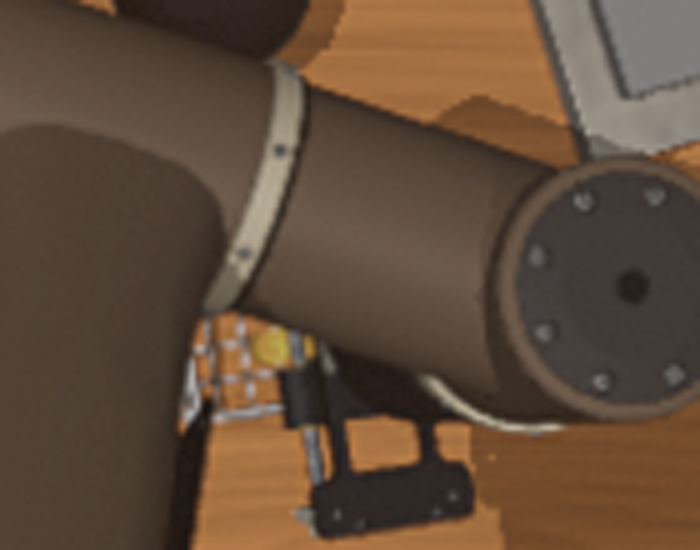

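```bash
python3 -m creep '{"jaw":[1,1,1,1,1,1,1,1,1,1],"translation":[[0.03,-0.0011,-0.0018],[0.035,0,0],[0.03,0,0],[0.02,0,0],[0.01,0,0],[0,0,0],[0,0,0],[0,0,0],[0,0,0],[0,0,0]],"roll":[0,0,0,0,0,0,0,0,0,0]}'
```

```text
time_s: 18.4
tcp_pos: [0.4923, -0.3569, 0.0215]
eef_rot: [-118.6, 89.9, -19.6]
contact_force: [-0.0, -0.7, -1.3]
gripper_width: 0.0169
```

```bash
python3 -m creep '{"jaw":[1,1,1,0.35,0.35,0.35,0.35,0.35,0.35,0.35],"translation":[[0.0025,0.001,0],[0.0025,0,0],[0,0,0],[0,0,0],[0,0,0],[0,0,0],[0,0,0],[-0.02,0,0],[-0.04,0,0],[-0.045,0,0]],"roll":[0,0,0,0,0,0,0,0,0,0]}'
python3 -m creep '{"jaw":[0.35,0.35,0.35,0.35,0.35,0.35,0.35,0.35,0.35,0.35],"translation":[[-0.045,0,0],[-0.045,0,0],[-0.01,0,0],[0,0,0.0475],[0,0,0.0475],[0,0,0.0475],[0,0,0.0475],[0,0,0.0475],[0,0,0.0475],[0,0,0.0475]],"roll":[0,0,0,0,0,0,0,0,0,0]}'
python3 - <<'E'
from h import *
s=cam("side");c=cam("top");crop(s,340,110,100,100,6,"q1.png");crop(c,400,190,140,110,5,"q2.png")
for n,cc,box,z in(("top",c,(165,215,90,95),.015),("side",s,(180,295,145,115),.015)):
    for q in blobs(cc,(18,90,90),(35,255,255),box,50):
        pts=on(cc,q[:,0],z)[:,:2]; R=cv2.minAreaRect((pts*1000).astype(np.float32))
        b=cv2.boxPoints(R); e=b[1]-b[0],b[2]-b[1]; L=max(e,key=np.linalg.norm)
        print(n,"c mm",np.round(R[0]),"size",np.round(R[1]),"ang",np.round(np.degrees(np.arctan2(L[1],L[0]))%180,1))
go(.482,.2915,.12,-14.7)
E
```

```text
time_s: 19.4
tcp_pos: [0.4898, -0.3565, 0.1205]
eef_rot: [61.3, 89.8, 160.3]
contact_force: [1.0, -1.1, -0.2]
gripper_width: 0.0285
time_s: 20.4
tcp_pos: [0.4381, -0.0269, 0.2206]
eef_rot: [-72.1, 90.0, 26.9]
contact_force: [1.4, 1.5, 0.3]
gripper_width: 0.0287
top c mm [415. 288.] size [18. 68.] ang 95.8
top c mm [484. 290.] size [69. 18.] ang 74.3
top c mm [491. 383.] size [70. 18.] ang 82.5
side c mm [489. 385.] size [70. 21.] ang 81.0
side c mm [414. 293.] size [19. 71.] ang 98.9
side c mm [481. 292.] size [69. 21.] ang 76.3
tcp [ 0.4383 -0.0241  0.2209] jawyaw -170.65 w 0.0285 t 20.5 F [ 0.3 -0.2 -0.1]
roll rad 0.4197 j6 -13.4 (tool x down: +roll lowers yaw)
tool shift now-axes [ 0.1014 -0.0942  0.3042] dist 0.334 world d [ 0.0437  0.3156 -0.1009]
after roll [0.1014 0.0379 0.3162]
```

View pics/q1.png

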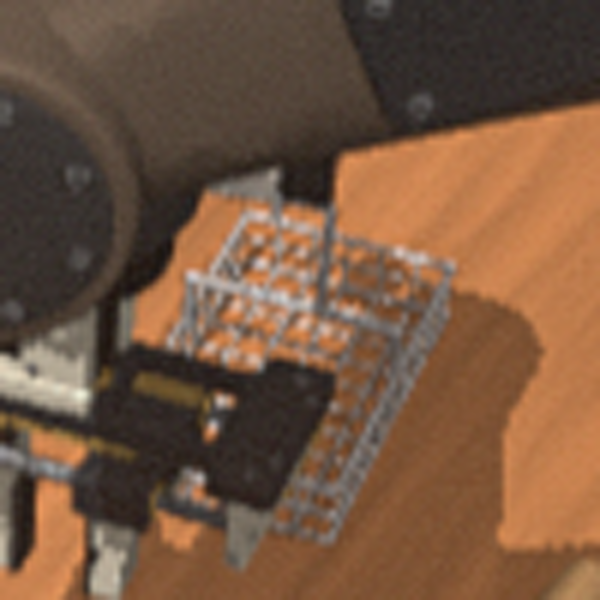

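View pics/q2.png

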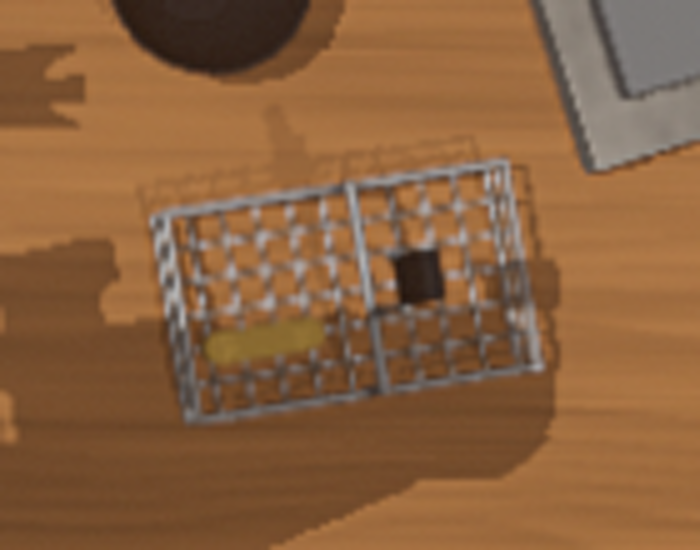

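```bash
python3 -m creep '{"jaw":[0.1,0.1,0.1,0.1,0.1,0.1,0.1,0.1,0.1,0.1],"translation":[[0,0,0],[0,0,0],[0,0,0],[0,0.0054,0.0452],[0,0.0054,0.0452],[0,0.0054,0.0452],[0,0.0054,0.0452],[0,0.0054,0.0452],[0,0.0054,0.0452],[0,0.0054,0.0452]],"roll":[0.14,0.14,0.139,0,0,0,0,0,0,0]}'
python3 -m creep '{"jaw":[0.1,0.1,0.1,0.1,0.1,0.1,0.1,0.1,0.1,0.1],"translation":[[0.04,0,0],[0.045,0,0],[0.045,0,0],[0.03,0,0],[0,0,0],[0,0,0],[0,0,0],[0,0,0],[0,0,0],[0,0,0]],"roll":[0,0,0,0,0,0,0,0,0,0]}'
python3 - <<'E'
from h import *
go(.4825,.2913,.008,-14.5)
s=cam("side");crop(s,180,270,160,140,4,"r1.png")
E
```

```text
time_s: 21.5
tcp_pos: [0.4844, 0.2884, 0.2204]
eef_rot: [-35.2, 90.0, 39.8]
contact_force: [0.6, 0.2, 0.7]
gripper_width: 0.0391
time_s: 22.5
tcp_pos: [0.4846, 0.2873, 0.0616]
eef_rot: [-24.9, 89.9, 50.1]
contact_force: [0.3, -0.4, -0.3]
gripper_width: 0.0396
tcp [0.4846 0.2873 0.0616] jawyaw 165.00 w 0.0396 t 22.5 F [ 0.3 -0.4 -0.3]
roll rad -0.0088 j6 -65.6 (tool x down: +roll lowers yaw)
tool shift now-axes [0.0536 0.0031 0.0033] dist 0.054 world d [-0.0021  0.004  -0.0536]
after roll [0.0536 0.0031 0.0033]
```

View pics/r1.png

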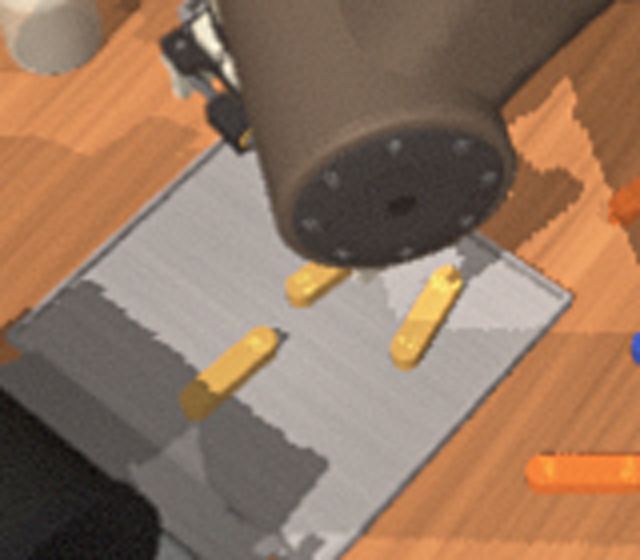

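```bash
python3 -m creep '{"jaw":[0.1,0.1,0.1,0.1,0.1,0.1,0.1,1,1,1],"translation":[[0.03,0.0031,0.0033],[0.0175,0,0],[0.006,0,0],[0,0,0],[0,0,0],[0,0,0],[0,0,0],[0,0,0],[0,0,0],[0,0,0]],"roll":[0,0,0,0,0,0,0,0,0,0]}' 40
python3 -m creep '{"jaw":[1,1,1,1,1,1,1,1,1,1],"translation":[[0,0,0],[0,0,0],[0,0,0],[0,0,0],[-0.02,0,0],[-0.04,0,0],[-0.045,0,0],[-0.045,0,0],[-0.045,0,0],[-0.02,0,0]],"roll":[0,0,0,0,0,0,0,0,0,0]}'
python3 - <<'E'
from h import *
go(.5269,-.3509,.22,9)
E
```

```text
time_s: 23.55
tcp_pos: [0.4822, 0.2909, 0.0073]
eef_rot: [-36.8, 90.0, 38.2]
contact_force: [0.0, -0.1, 0.3]
gripper_width: 0.0211
time_s: 24.55
tcp_pos: [0.4831, 0.2917, 0.2265]
eef_rot: [-31.7, 89.7, 43.3]
contact_force: [0.7, -0.1, -1.5]
gripper_width: 0.0175
tcp [0.4831 0.2917 0.2265] jawyaw 165.02 w 0.0175 t 24.6 F [ 0.7 -0.1 -1.5]
roll rad -0.4186 j6 -66.0 (tool x down: +roll lowers yaw)
tool shift now-axes [ 0.0043 -0.2084 -0.6095] dist 0.644 world d [ 0.0438 -0.6426 -0.0065]
after roll [ 0.0043  0.0573 -0.6416]
```

```bash
python3 -m creep '{"jaw":[1,1,1,1,1,1,1,1,1,1],"translation":[[0,0,0],[0,0,0],[0,0,0],[0,0.0044,-0.0493],[0,0.0044,-0.0493],[0,0.0044,-0.0493],[0,0.0044,-0.0493],[0,0.0044,-0.0493],[0,0.0044,-0.0493],[0,0.0044,-0.0493]],"roll":[-0.14,-0.14,-0.139,0,0,0,0,0,0,0]}'
python3 -m creep '{"jaw":[1,1,1,1,1,1,1,1,1,1],"translation":[[0,0.0044,-0.0493],[0,0.0044,-0.0493],[0,0.0044,-0.0493],[0,0.0044,-0.0493],[0,0.0044,-0.0493],[0,0.0044,-0.0493],[0,0,0],[0,0,0],[0,0,0],[0,0,0]],"roll":[0,0,0,0,0,0,0,0,0,0]}'
python3 - <<'E'
from h import *
go(.5269,-.3509,.022,9)
s=cam("side");crop(s,320,90,120,120,5,"s1.png")
E
```

```text
time_s: 25.55
tcp_pos: [0.505, -0.0566, 0.2218]
eef_rot: [37.9, 90.0, 136.9]
contact_force: [0.1, -0.6, -0.7]
gripper_width: 0.0171
time_s: 26.55
tcp_pos: [0.526, -0.3499, 0.2222]
eef_rot: [-36.0, 90.0, 63.0]
contact_force: [0.6, -0.9, -1.1]
gripper_width: 0.0175
tcp [ 0.526  -0.3499  0.2222] jawyaw -170.92 w 0.0175 t 26.6 F [ 0.6 -0.9 -1.1]
roll rad 0.0014 j6 25.1 (tool x down: +roll lowers yaw)
tool shift now-axes [ 0.2002 -0.0007 -0.0012] dist 0.2 world d [ 0.0009 -0.001  -0.2002]
after roll [ 0.2002 -0.0007 -0.0012]
```

View pics/s1.png

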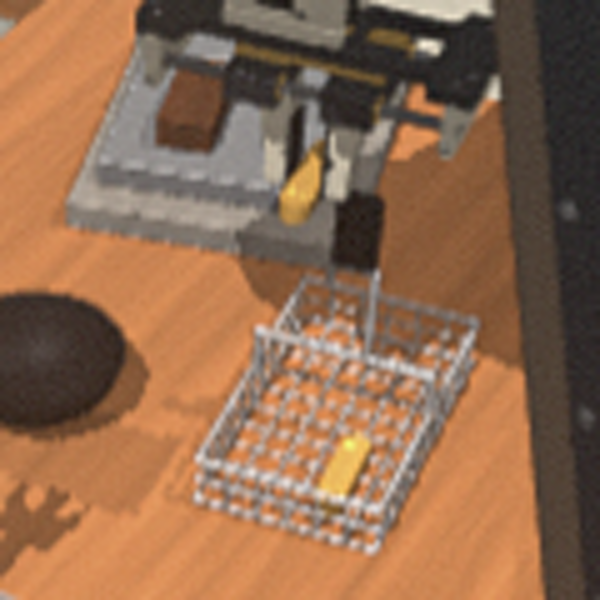

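```bash
python3 -m creep '{"jaw":[1,1,1,1,1,1,1,1,1,1],"translation":[[0.04,-0.0007,-0.0012],[0.045,0,0],[0.045,0,0],[0.04,0,0],[0.02,0,0],[0.01,0,0],[0.003,0,0],[0,0,0],[0,0,0],[0,0,0]],"roll":[0,0,0,0,0,0,0,0,0,0]}'
python3 -m creep '{"jaw":[0.4,0.4,0.4,0.4,0.4,0.4,0.4,0.4,0.4,0.4],"translation":[[0,0,0],[0,0,0],[0,0,0],[0,0,0],[-0.02,0,0],[-0.04,0,0],[-0.045,0,0],[-0.045,0,0],[-0.045,0,0],[-0.01,0,0]],"roll":[0,0,0,0,0,0,0,0,0,0]}'
python3 -m creep '{"jaw":[0.1,0.1,0.1,0.1,0.1,0.1,0.1,0.1,0.1,0.1],"translation":[[0,0,0],[0,0,0.0475],[0,0,0.0475],[0,0,0.0475],[0,0,0.0475],[0,0,0.0475],[0,0,0.0475],[0,0,0.0475],[0,0,0.0475],[0,0,0]],"roll":[0,0,0,0,0,0,0,0,0,0]}'
python3 - <<'E'
from h import *
s=cam("side");c=cam("top");crop(s,340,110,100,100,6,"t1.png");crop(c,400,190,140,110,5,"t2.png")
for n,cc,box,z in(("top",c,(165,215,90,95),.015),("side",s,(180,295,145,115),.015)):
    for q in blobs(cc,(18,90,90),(35,255,255),box,50):
        pts=on(cc,q[:,0],z)[:,:2]; R=cv2.minAreaRect((pts*1000).astype(np.float32))
        b=cv2.boxPoints(R); e=b[1]-b[0],b[2]-b[1]; L=max(e,key=np.linalg.norm)
        print(n,"c mm",np.round(R[0]),"size",np.round(R[1]),"ang",np.round(np.degrees(np.arctan2(L[1],L[0]))%180,1))
go(.4905,.384,.07,-8)
E
```

```text
time_s: 27.6
tcp_pos: [0.5277, -0.3524, 0.0206]
eef_rot: [-117.8, 89.9, -18.8]
contact_force: [0.4, -0.2, -0.5]
gripper_width: 0.0175
time_s: 28.6
tcp_pos: [0.5289, -0.3535, 0.2307]
eef_rot: [-126.0, 89.5, -26.9]
contact_force: [0.1, -0.6, 0.4]
gripper_width: 0.0262
time_s: 29.6
tcp_pos: [0.4661, 0.0274, 0.2228]
eef_rot: [68.4, 89.9, 167.7]
contact_force: [-0.3, -0.6, -0.2]
gripper_width: 0.0396
top c mm [490. 383.] size [70. 18.] ang 82.5
side c mm [489. 386.] size [69. 21.] ang 81.8
side c mm [414. 293.] size [19. 72.] ang 97.2
tcp [0.4665 0.0242 0.2229] jawyaw -170.82 w 0.0395 t 29.7 F [ 0.4 -0.5 -0.4]
roll rad 0.2999 j6 -18.0 (tool x down: +roll lowers yaw)
tool shift now-axes [ 0.1526 -0.0814  0.3514] dist 0.392 world d [ 0.024   0.3598 -0.1529]
after roll [0.1526 0.026  0.3598]
```

View pics/t1.png

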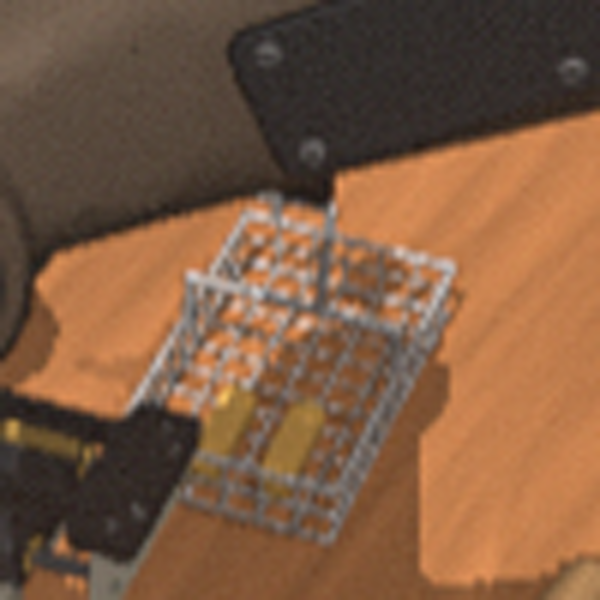

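View pics/t2.png

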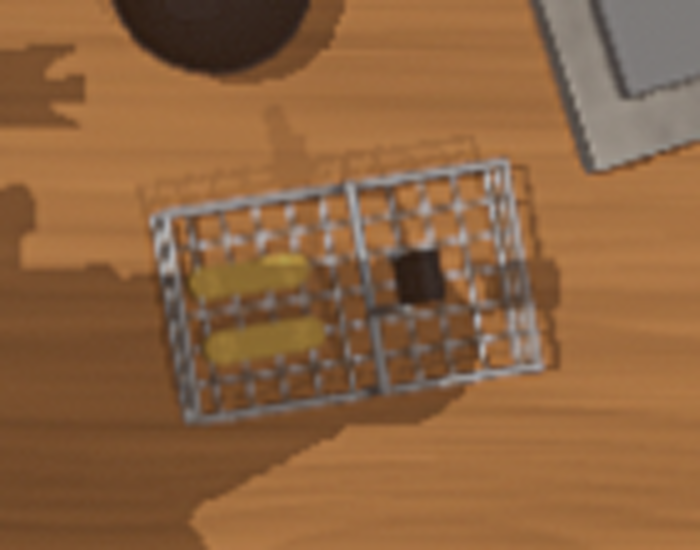

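```bash
python3 -m creep '{"jaw":[0.1,0.1,0.1,0.1,0.1,0.1,0.1,0.1,0.1,0.1],"translation":[[0,0,0],[0,0,0],[0,0.0033,0.045],[0,0.0033,0.045],[0,0.0033,0.045],[0,0.0033,0.045],[0,0.0033,0.045],[0,0.0032,0.045],[0,0.0032,0.045],[0,0.0032,0.0448]],"roll":[0.15,0.15,0,0,0,0,0,0,0,0]}'
python3 - <<'E'
from h import *
go(.4905,.384,.007,-8)
s=cam("side");cv2.imwrite("pics/u1.png",s["image"][:,:,::-1]);c=cam("top");crop(c,60,150,250,200,3,"u2.png")
E
```

```text
time_s: 30.7
tcp_pos: [0.4935, 0.383, 0.2227]
eef_rot: [151.3, 89.9, -127.0]
contact_force: [1.7, 0.0, -0.1]
gripper_width: 0.0396
tcp [0.4935 0.383  0.2227] jawyaw 171.68 w 0.0396 t 30.7 F [ 1.7  0.  -0.1]
roll rad -0.0055 j6 -64.0 (tool x down: +roll lowers yaw)
tool shift now-axes [0.2157 0.003  0.0009] dist 0.216 world d [-0.003   0.001  -0.2157]
after roll [0.2157 0.0029 0.0009]
```

View pics/u1.png

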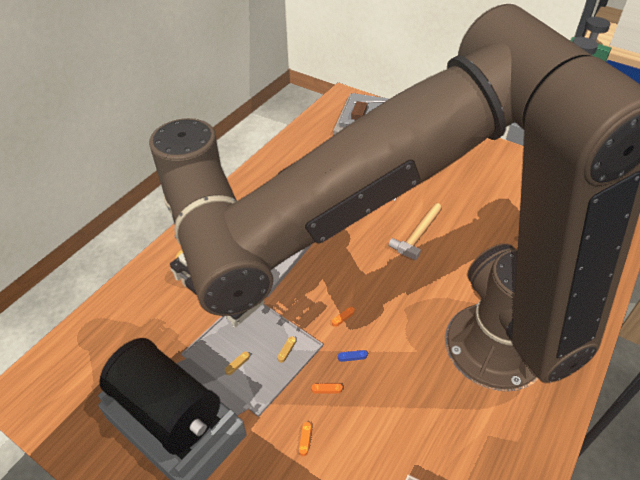

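View pics/u2.png

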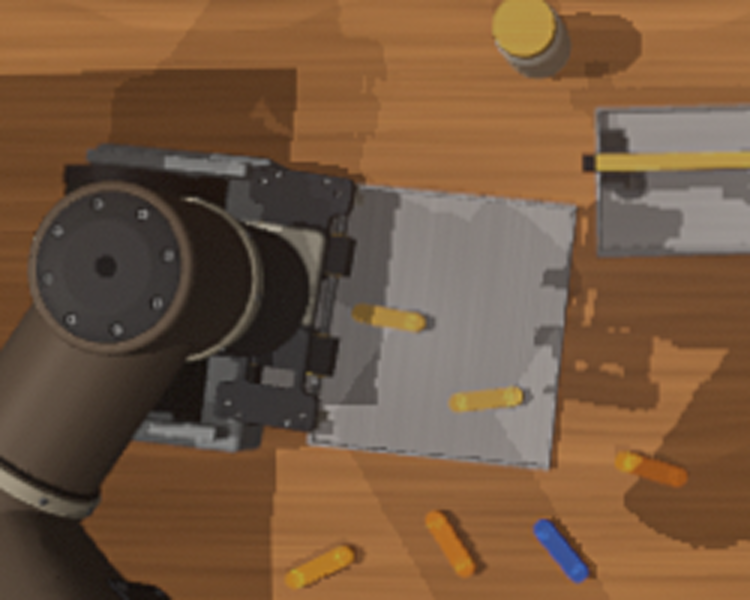

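Run:
```python
from h import *
s=cam("side"); o,d=ray(s,[(238,290),(200,290),(238,313)]); u=np.array([-.61,.79])
st_,R=st(); p=st_["tcp_pos"]
for k in d:
    # o+t k = p + a u + z
    A=np.array([[k[0],-u[0]],[k[1],-u[1]]]); t,a=np.linalg.solve(A,p[:2]-o[:2]); print("offset",a,"z above tcp",o[2]+t*k[2]-p[2])
```

```text
offset -0.21239447648845614 z above tcp -0.20992358198680103
offset 0.126603342517921 z above tcp 0.23292372265588926
offset -0.14786723235619614 z above tcp -0.22179305994313434
```

Run:
```python
from h import *
s=cam("side"); o,d=ray(s,[(238,290),(236,316)])
for k in d:
  for y in(.42,.45,.48,.51):
    t=(y-o[1])/k[1]; print(y,(o+t*k).round(3))
```

```text
0.42 [0.399 0.42  0.397]
0.45 [0.366 0.45  0.453]
0.48 [0.333 0.48  0.51 ]
0.51 [0.3   0.51  0.566]
0.42 [0.418 0.42  0.304]
0.45 [0.383 0.45  0.367]
0.48 [0.349 0.48  0.431]
0.51 [0.315 0.51  0.495]
```

```bash
python3 -m creep '{"jaw":[0.1,0.1,0.1,0.1,0.1,0.1,0.1,0.1,0.1,0.1],"translation":[[0.04,0.0028,0.001],[0.045,0,0],[0.045,0,0],[0.01,0,0],[0,0,0],[0,0,0],[0,0,0],[0,0,0],[0,0,0],[0,0,0]],"roll":[0,0,0,0,0,0,0,0,0,0]}'
python3 - <<'E'
from h import *
go(.4905,.384,.007,-8)
s=cam("side");crop(s,80,180,250,240,2.5,"v1.png");c=cam("top");crop(c,60,150,250,200,3,"v2.png")
E
```

```text
time_s: 31.9
tcp_pos: [0.4902, 0.3847, 0.0848]
eef_rot: [-26.0, 89.9, 55.8]
contact_force: [-0.8, -0.3, -0.4]
gripper_width: 0.0396
tcp [0.4902 0.3847 0.0848] jawyaw 171.82 w 0.0396 t 31.9 F [-0.8 -0.3 -0.4]
roll rad -0.0031 j6 -64.2 (tool x down: +roll lowers yaw)
tool shift now-axes [ 0.0778 -0.0004 -0.0007] dist 0.078 world d [ 0.0003 -0.0007 -0.0778]
after roll [ 0.0778 -0.0004 -0.0007]
```

View pics/v1.png

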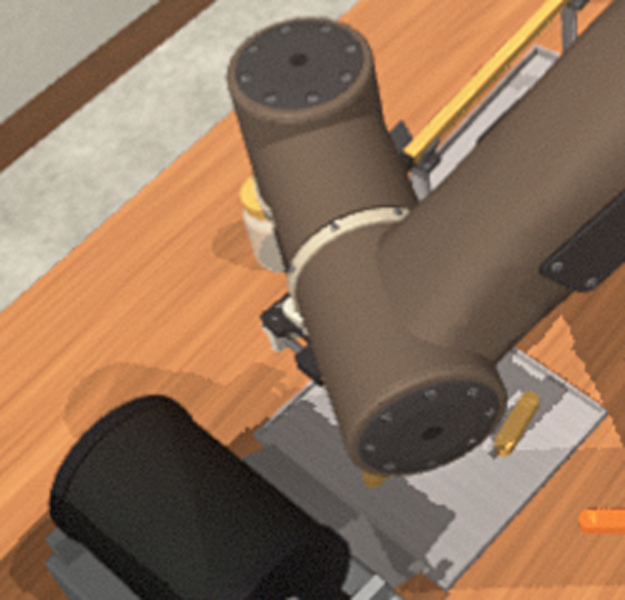

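View pics/v2.png

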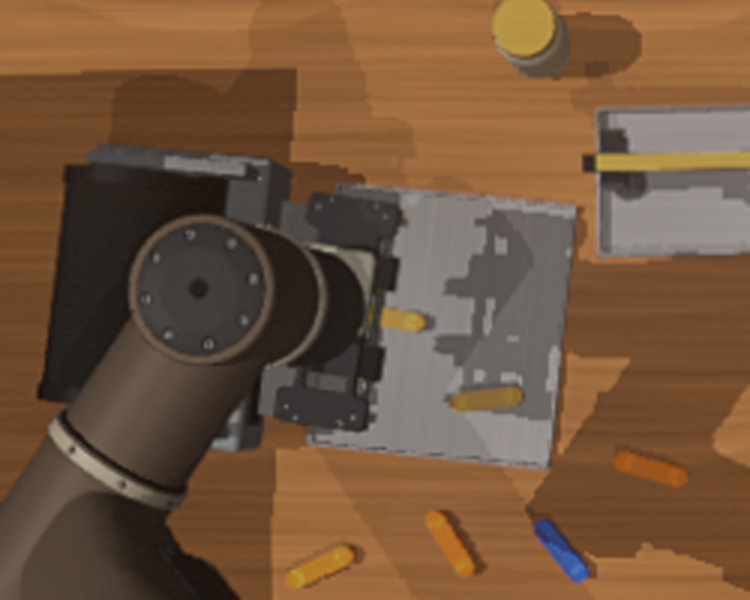

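Run:
```python
from bk import *
c=cam("top");s=cam("side")
t=P([(198,288)],60,150,3)[0]
for q in((298,60),(430,433)): print(q,tri(c,t,s,P([q],80,180,2.5)[0]))
```

```text
(298, 60) (array([0.48918619, 0.38550227, 0.52704201]), np.float64(0.00033052828959625655))
(430, 433) (array([0.44587418, 0.45765717, 0.22448731]), np.float64(0.13511020649247607))
```

Run:
```python
from bk import *
s=cam("side")
for z in(.527,.4,.3,.2,.085): print(z,((proj(s,[(.489,.3855,z)])-[80,180])*2.5).round())
```

```text
0.527 [[298.  59.]]
0.4 [[328. 186.]]
0.3 [[348. 271.]]
0.2 [[365. 344.]]
0.085 [[382. 417.]]
```

Run:
```python
from bk import *
s=cam("side"); o,d=ray(s,P([(430,433),(365,460),(430,470)],80,180,2.5))
for k in d:
  for z in(.15,.2,.25,.3,.35,.4):
    t=(z-o[2])/k[2]; print((o+t*k).round(3),end=" ")
  print()
print(get_state()["joints"])
```

```text
[0.415 0.402 0.15 ] [0.392 0.423 0.2  ] [0.369 0.444 0.25 ] [0.347 0.465 0.3  ] [0.324 0.485 0.35 ] [0.301 0.506 0.4  ] 
[0.444 0.451 0.15 ] [0.42 0.47 0.2 ] [0.396 0.488 0.25 ] [0.371 0.506 0.3  ] [0.347 0.525 0.35 ] [0.323 0.543 0.4  ] 
[0.393 0.429 0.15 ] [0.372 0.449 0.2  ] [0.35  0.468 0.25 ] [0.329 0.488 0.3  ] [0.307 0.507 0.35 ] [0.285 0.527 0.4  ] 
[ 5.60473194e+01  2.27118348e+01 -1.62800113e+01 -8.22129525e-04
 -5.10162021e+01 -6.42325536e+01]
```

```bash
python3 -m creep '{"jaw":[0.1,0.1,0.1,0.1,0.1,0.1,0.1,0.1,0.1,0.1],"translation":[[0,0,-0.012],[0.01,0,0],[0.015,0,0],[0.015,0,0],[0.005,0,0],[0,0,0],[0,0,0],[0,0,0],[0,0,0],[0,0,0]],"roll":[0,0,0,0,0,0,0,0,0,0]}'
python3 - <<'E'
from h import *
go(.4885,.372,.0075,-8)
print(get_state()["joint_torque"].round(1))
s=cam("side");crop(s,80,180,250,240,2.5,"w1.png");c=cam("top");crop(c,60,150,250,200,3,"w2.png")
E
```

```text
time_s: 33.2
tcp_pos: [0.4885, 0.3728, 0.0396]
eef_rot: [-28.4, 89.9, 53.4]
contact_force: [-0.2, -0.2, 0.1]
gripper_width: 0.0395
tcp [0.4885 0.3728 0.0396] jawyaw 171.82 w 0.0395 t 33.2 F [-0.2 -0.2  0.1]
roll rad -0.0032 j6 -63.7 (tool x down: +roll lowers yaw)
tool shift now-axes [ 0.0321 -0.0001 -0.0008] dist 0.032 world d [-0.     -0.0008 -0.0321]
after roll [ 0.0321 -0.0001 -0.0008]
[ -0.  -56.9  22.1   5.3  -0.1   0. ]
```

View pics/w1.png

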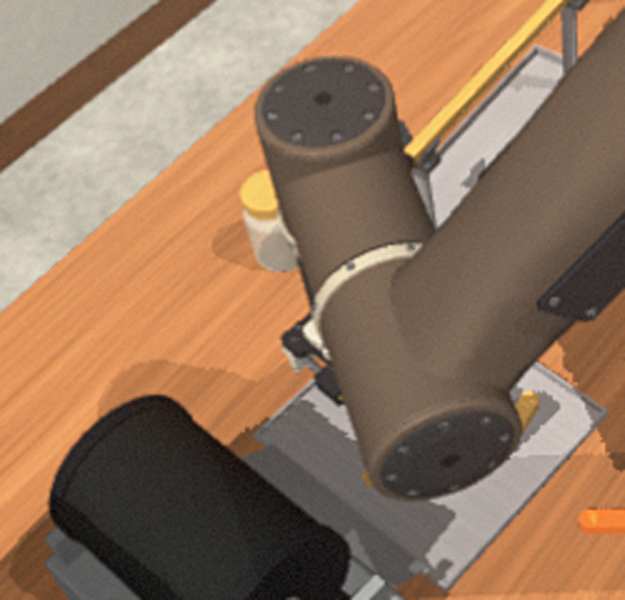

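View pics/w2.png

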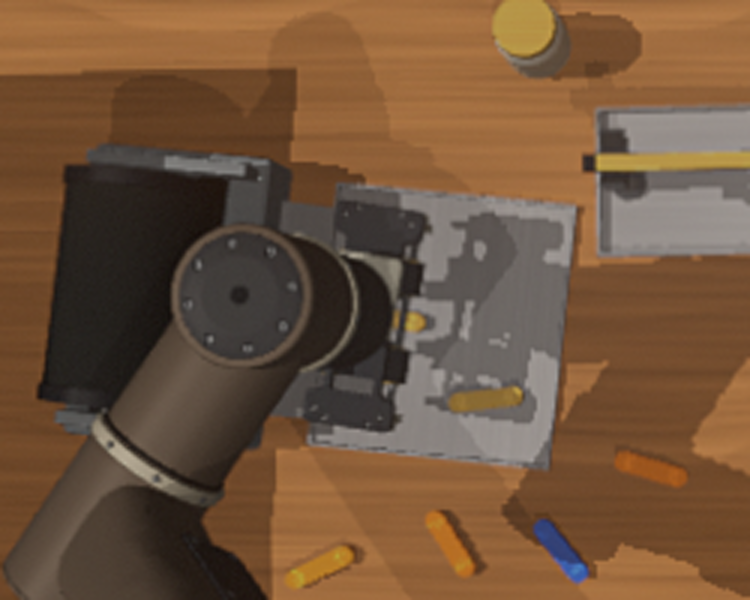

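```bash
python3 -m creep '{"jaw":[0.1,0.1,0.1,0.1,0.1,0.1,1,1,1,1],"translation":[[0.015,0,-0.0008],[0.012,0,0],[0.005,0,0],[0,0,0],[0,0,0],[0,0,0],[0,0,0],[0,0,0],[0,0,0],[0,0,0]],"roll":[0,0,0,0,0,0,0,0,0,0]}' 50
python3 -m creep '{"jaw":[1,1,1,1,1,1,1,1,1,1],"translation":[[0,0,0],[0,0,0],[0,0,0],[0,0,0],[-0.02,0,0],[-0.04,0,0],[-0.045,0,0],[-0.045,0,0],[-0.045,0,0],[-0.02,0,0]],"roll":[0,0,0,0,0,0,0,0,0,0]}'
python3 - <<'E'
from h import *
go(.5061,-.4634,.22,9)
E
```

```text
time_s: 34.3
tcp_pos: [0.4884, 0.3719, 0.0073]
eef_rot: [-35.6, 90.0, 46.2]
contact_force: [0.2, 0.7, 1.4]
gripper_width: 0.0171
time_s: 35.3
tcp_pos: [0.4893, 0.3726, 0.2267]
eef_rot: [-34.9, 89.7, 46.9]
contact_force: [0.2, 0.5, -0.6]
gripper_width: 0.0175
tcp [0.4893 0.3726 0.2267] jawyaw 171.83 w 0.0175 t 35.3 F [ 0.2  0.5 -0.6]
roll rad -0.2996 j6 -63.7 (tool x down: +roll lowers yaw)
tool shift now-axes [ 0.0033 -0.1354 -0.8252] dist 0.836 world d [ 0.0168 -0.836  -0.0067]
after roll [ 0.0033  0.1142 -0.8284]
```

```bash
python3 -m creep '{"jaw":[1,1,1,1,1,1,1,1,1,1],"translation":[[0,0,0],[0,0,0],[0,0.0067,-0.0492],[0,0.0067,-0.0492],[0,0.0067,-0.0492],[0,0.0067,-0.0492],[0,0.0067,-0.0492],[0,0.0067,-0.0492],[0,0.0067,-0.0492],[0,0.0067,-0.0492]],"roll":[-0.1498,-0.1498,0,0,0,0,0,0,0,0]}'
python3 -m creep '{"jaw":[1,1,1,1,1,1,1,1,1,1],"translation":[[0,0.0067,-0.0492],[0,0.0067,-0.0492],[0,0.0067,-0.0492],[0,0.0067,-0.0492],[0,0.0067,-0.0492],[0,0.0067,-0.0492],[0,0.0067,-0.0492],[0,0.0067,-0.0492],[0,0.0067,-0.0492],[0,0,0]],"roll":[0,0,0,0,0,0,0,0,0,0]}'
python3 - <<'E'
from h import *
go(.5073,-.4713,.0165,9)
s=cam("side");crop(s,320,60,150,150,4,"x1.png")
E
```

```text
time_s: 36.3
tcp_pos: [0.4959, -0.0273, 0.2219]
eef_rot: [30.6, 90.0, 129.6]
contact_force: [1.2, 1.0, -0.9]
gripper_width: 0.0174
time_s: 37.3
tcp_pos: [0.5048, -0.4771, 0.2193]
eef_rot: [64.6, 89.8, 163.3]
contact_force: [-0.3, 0.3, -2.3]
gripper_width: 0.0171
tcp [ 0.5048 -0.4771  0.2193] jawyaw -171.29 w 0.0171 t 37.3 F [-0.3  0.3 -2.3]
roll rad -0.0051 j6 36.0 (tool x down: +roll lowers yaw)
tool shift now-axes [ 0.2028 -0.004   0.005 ] dist 0.203 world d [ 0.0025  0.0058 -0.2028]
after roll [ 0.2028 -0.004   0.005 ]
```

View pics/x1.png

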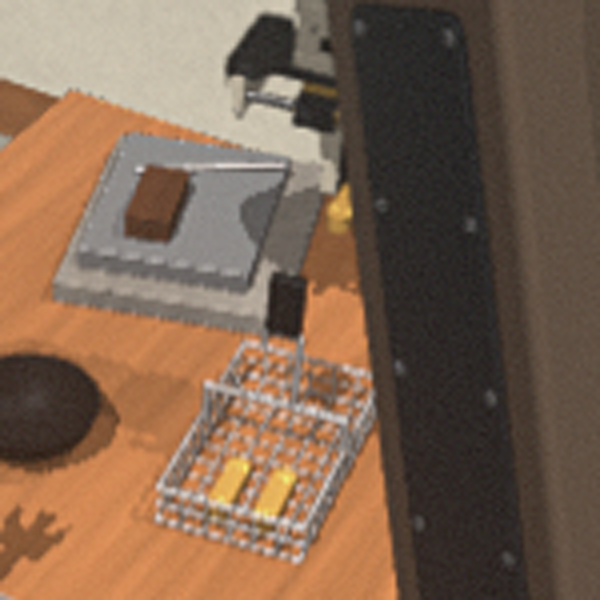

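```bash
python3 -m creep '{"jaw":[1,1,1,1,1,1,1,1,1,1],"translation":[[0,-0.004,0.005],[0.04,0,0],[0.045,0,0],[0.045,0,0],[0.04,0,0],[0.02,0,0],[0.01,0,0],[0.0025,0,0],[0,0,0],[0,0,0]],"roll":[0,0,0,0,0,0,0,0,0,0]}'
python3 - <<'E'
from h import *
go(.5073,-.4713,.0165,9)
E
```

```text
time_s: 38.35
tcp_pos: [0.5106, -0.4669, 0.0215]
eef_rot: [-130.0, 89.8, -30.9]
contact_force: [-0.3, 0.2, -0.6]
gripper_width: 0.0171
tcp [ 0.5106 -0.4669  0.0215] jawyaw -170.99 w 0.0171 t 38.4 F [-0.3  0.2 -0.6]
roll rad 0.0003 j6 35.3 (tool x down: +roll lowers yaw)
tool shift now-axes [ 0.005   0.004  -0.0038] dist 0.007 world d [-0.0033 -0.0044 -0.005 ]
after roll [ 0.005   0.004  -0.0038]
```

```bash
python3 -m creep '{"jaw":[1,1,1,0.35,0.35,0.35,0.35,0.35,0.35,0.35],"translation":[[0.0025,0.003,-0.003],[0.0015,0,0],[0,0,0],[0,0,0],[0,0,0],[0,0,0],[0,0,0],[-0.02,0,0],[-0.04,0,0],[-0.045,0,0]],"roll":[0,0,0,0,0,0,0,0,0,0]}'
python3 -m creep '{"jaw":[0.35,0.35,0.35,0.35,0.35,0.35,0.35,0.35,0.35,0.35],"translation":[[-0.045,0,0],[-0.045,0,0],[-0.015,0,0],[0,0,0.0475],[0,0,0.0475],[0,0,0.0475],[0,0,0.0475],[0,0,0.0475],[0,0,0.0475],[0,0,0.0475]],"roll":[0,0,0,0,0,0,0,0,0,0]}'
python3 - <<'E'
from h import *
s=cam("side");c=cam("top");crop(s,340,110,100,100,6,"y1.png");crop(c,400,190,140,110,5,"y2.png")
for n,cc,box,z in(("top",c,(165,215,90,95),.015),("side",s,(180,295,145,115),.015)):
    for q in blobs(cc,(18,90,90),(35,255,255),box,50):
        pts=on(cc,q[:,0],z)[:,:2]; R=cv2.minAreaRect((pts*1000).astype(np.float32))
        b=cv2.boxPoints(R); e=b[1]-b[0],b[2]-b[1]; L=max(e,key=np.linalg.norm)
        print(n,"c mm",np.round(R[0]),"size",np.round(R[1]),"ang",np.round(np.degrees(np.arctan2(L[1],L[0]))%180,1))
go(.4145,.2905,.22,6.5)
E
```

```text
time_s: 39.35
tcp_pos: [0.5061, -0.4695, 0.1202]
eef_rot: [52.2, 89.8, 151.2]
contact_force: [1.2, -0.9, 0.2]
gripper_width: 0.0286
time_s: 40.35
tcp_pos: [0.4544, -0.14, 0.2256]
eef_rot: [-89.1, 90.0, 9.9]
contact_force: [1.4, 1.1, 0.3]
gripper_width: 0.0286
top c mm [415. 289.] size [17. 66.] ang 95.8
side c mm [414. 293.] size [20. 73.] ang 97.7
tcp [ 0.4544 -0.1375  0.2261] jawyaw -170.73 w 0.0284 t 40.5 F [1.7 0.1 0.2]
roll rad 0.0483 j6 2.3 (tool x down: +roll lowers yaw)
tool shift now-axes [ 0.0065 -0.0295  0.4288] dist 0.43 world d [-0.0399  0.428  -0.0061]
after roll [ 0.0065 -0.0088  0.4297]
```

View pics/y2.png

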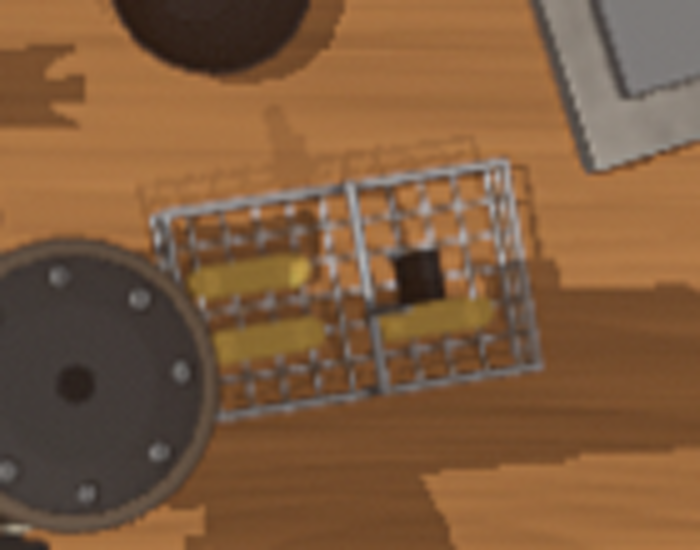

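```bash
python3 -m creep '{"jaw":[0.2,0.2,0.2,0.2,0.2,0.2,0.2,0.2,0.2,0.2],"translation":[[0,0,0],[0,-0.001,0.0478],[0,-0.001,0.0478],[0,-0.001,0.0478],[0,-0.001,0.0478],[0,-0.001,0.0478],[0,-0.001,0.0477],[0,-0.001,0.0477],[0,-0.001,0.0477],[0,-0.001,0.0477]],"roll":[0.048,0,0,0,0,0,0,0,0,0]}'
python3 -m creep '{"jaw":[0.2,0.2,0.2,0.2,0.2,0.2,0.2,0.2,0.2,0.2],"translation":[[0.04,0,0],[0.045,0,0],[0.045,0,0],[0.03,0,0],[0,0,0],[0,0,0],[0,0,0],[0,0,0],[0,0,0],[0,0,0]],"roll":[0,0,0,0,0,0,0,0,0,0]}'
python3 - <<'E'
from h import *
go(.4145,.2905,.0075,6.5)
c=cam("top"); q=on(c,[(400+437/5,190+318/5)],.012)[0]; print("bar3",q); d=q[:2]-[.5175,-.407]; print("basket xy",d@[.988,.156],d@[-.156,.988])
s=cam("side");crop(s,180,260,160,140,4,"z1.png")
E
```

```text
time_s: 41.45
tcp_pos: [0.417, 0.2884, 0.2258]
eef_rot: [-47.2, 90.0, 49.1]
contact_force: [1.1, -0.2, 0.4]
gripper_width: 0.0348
time_s: 42.45
tcp_pos: [0.4177, 0.287, 0.0665]
eef_rot: [-40.0, 89.9, 56.3]
contact_force: [-0.2, -0.0, 0.5]
gripper_width: 0.0351
tcp [0.4177 0.287  0.0665] jawyaw -173.77 w 0.0351 t 42.5 F [-0.2 -0.   0.5]
roll rad -0.0048 j6 -50.5 (tool x down: +roll lowers yaw)
tool shift now-axes [0.059  0.0028 0.0038] dist 0.059 world d [-0.0032  0.0035 -0.059 ]
after roll [0.059  0.0028 0.0038]
bar3 [ 0.50187419 -0.46231235  0.012     ]
basket xy -0.024067025095374513 -0.052210975169195005
```

View pics/z1.png

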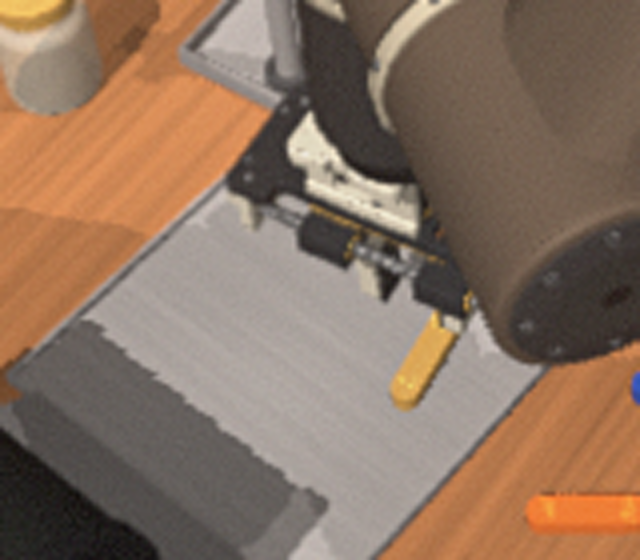

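```bash
python3 -m creep '{"jaw":[0.2,0.2,0.2,0.2,0.2,0.2,0.2,1,1,1],"translation":[[0.03,0.0028,0.0038],[0.022,0,0],[0.007,0,0],[0,0,0],[0,0,0],[0,0,0],[0,0,0],[0,0,0],[0,0,0],[0,0,0]],"roll":[0,0,0,0,0,0,0,0,0,0]}' 50
python3 -m creep '{"jaw":[1,1,1,1,1,1,1,1,1,1],"translation":[[0,0,0],[0,0,0],[0,0,0],[0,0,0],[-0.02,0,0],[-0.04,0,0],[-0.045,0,0],[-0.045,0,0],[-0.045,0,0],[-0.02,0,0]],"roll":[0,0,0,0,0,0,0,0,0,0]}'
python3 - <<'E'
from h import *
go(.5425,-.4575,.22,9)
E
```

```text
time_s: 43.55
tcp_pos: [0.4144, 0.2902, 0.0069]
eef_rot: [-48.7, 90.0, 47.5]
contact_force: [-0.6, -0.1, 2.4]
gripper_width: 0.0171
time_s: 44.55
tcp_pos: [0.4151, 0.291, 0.2257]
eef_rot: [-47.0, 89.7, 49.2]
contact_force: [-0.3, 0.1, -1.1]
gripper_width: 0.0172
tcp [0.4151 0.291  0.2257] jawyaw -173.75 w 0.0172 t 44.5 F [-0.3  0.1 -1.1]
roll rad -0.048 j6 -51.1 (tool x down: +roll lowers yaw)
tool shift now-axes [ 0.0031 -0.0452 -0.7579] dist 0.759 world d [ 0.1274 -0.7485 -0.0057]
after roll [ 0.0031 -0.0087 -0.7592]
```

```bash
python3 -m creep '{"jaw":[1,1,1,1,1,1,1,1,1,1],"translation":[[0,0,0],[0,-0.0005,-0.0475],[0,-0.0005,-0.0475],[0,-0.0005,-0.0475],[0,-0.0005,-0.0475],[0,-0.0005,-0.0475],[0,-0.0005,-0.0475],[0,-0.0005,-0.0475],[0,-0.0005,-0.0475],[0,-0.0005,-0.0475]],"roll":[-0.048,0,0,0,0,0,0,0,0,0]}'
python3 -m creep '{"jaw":[1,1,1,1,1,1,1,1,1,1],"translation":[[0,-0.0005,-0.0475],[0,-0.0005,-0.0475],[0,-0.0005,-0.0475],[0,-0.0005,-0.0475],[0,-0.0005,-0.0475],[0,-0.0005,-0.0475],[0,-0.0005,-0.0475],[0,0,0],[0,0,0],[0,0,0]],"roll":[0,0,0,0,0,0,0,0,0,0]}'
python3 - <<'E'
from h import *
go(.5425,-.4575,.021,9)
E
```

```text
time_s: 45.55
tcp_pos: [0.4849, -0.1333, 0.2212]
eef_rot: [37.5, 90.0, 136.5]
contact_force: [1.2, 1.5, -0.3]
gripper_width: 0.017
time_s: 46.55
tcp_pos: [0.5404, -0.4587, 0.2208]
eef_rot: [38.9, 89.9, 137.8]
contact_force: [0.4, 0.4, -1.2]
gripper_width: 0.0171
tcp [ 0.5404 -0.4587  0.2208] jawyaw -171.02 w 0.0171 t 46.5 F [ 0.4  0.4 -1.2]
roll rad -0.0004 j6 33.6 (tool x down: +roll lowers yaw)
tool shift now-axes [ 0.1998 -0.0024  0.0006] dist 0.2 world d [ 0.0021  0.0012 -0.1998]
after roll [ 0.1998 -0.0024  0.0006]
```

```bash
python3 -m creep '{"jaw":[1,1,1,1,1,1,1,1,1,1],"translation":[[0.04,-0.002,0],[0.045,0,0],[0.045,0,0],[0.04,0,0],[0.02,0,0],[0.01,0,0],[0,0,0],[0,0,0],[0,0,0],[0,0,0]],"roll":[0,0,0,0,0,0,0,0,0,0]}'
python3 -m creep '{"jaw":[0.4,0.4,0.4,0.4,0.4,0.4,0.4,0.4,0.4,0.4],"translation":[[0,0,0],[0,0,0],[0,0,0],[0,0,0],[-0.02,0,0],[-0.04,0,0],[-0.045,0,0],[-0.045,0,0],[-0.045,0,0],[-0.02,0,0]],"roll":[0,0,0,0,0,0,0,0,0,0]}'
python3 -m creep '{"jaw":[-0.2,-0.2,-0.2,-0.2,-0.2,-0.2,-0.2,-0.2,-0.2,-0.2],"translation":[[-0.01,0,0.0475],[-0.01,0,0.0475],[-0.01,0,0.0475],[0,0,0.0475],[0,0,0.0475],[0,0,0.0475],[0,0,0],[0,0,0],[0,0,0],[0,0,0]],"roll":[0,0,0,0,0,0,0,0,0,0]}'
python3 - <<'E'
from h import *
s=cam("side");c=cam("top");crop(s,340,110,100,100,6,"aa1.png");crop(c,400,190,140,110,5,"aa2.png");cv2.imwrite("pics/aa3.png",c["image"][:,:,::-1])
go(.5175,-.407,.25,99)
E
```

```text
time_s: 47.55
tcp_pos: [0.5435, -0.4594, 0.0233]
eef_rot: [-126.2, 89.9, -27.2]
contact_force: [0.4, -0.3, -0.7]
gripper_width: 0.0172
time_s: 48.55
tcp_pos: [0.5439, -0.4602, 0.2424]
eef_rot: [-135.6, 89.6, -36.6]
contact_force: [-0.2, -0.5, 0.7]
gripper_width: 0.0265
time_s: 49.55
tcp_pos: [0.4982, -0.1785, 0.2663]
eef_rot: [89.6, 90.0, -171.5]
contact_force: [-0.4, -0.3, -0.2]
gripper_width: 0.0528
tcp [ 0.4981 -0.1786  0.2662] jawyaw -171.13 w 0.0524 t 49.6 F [-0.4  0.6  0.8]
roll rad 1.5686 j6 7.3 (tool x down: +roll lowers yaw)
tool shift now-axes [ 0.0161  0.0161 -0.2287] dist 0.23 world d [ 0.0194 -0.2284 -0.0162]
after roll [ 0.0161 -0.2287 -0.0166]
```

View pics/aa1.png

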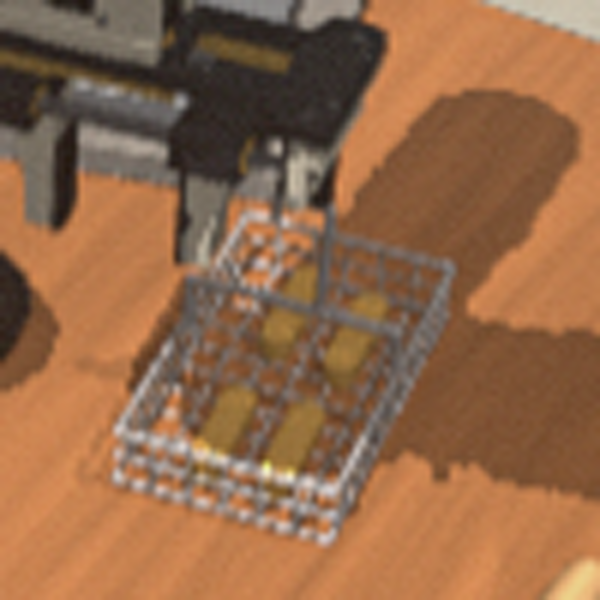

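View pics/aa2.png

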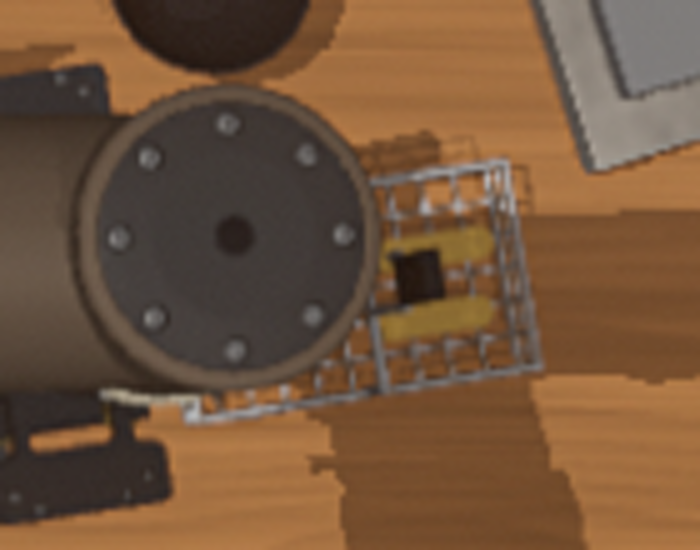

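View pics/aa3.png

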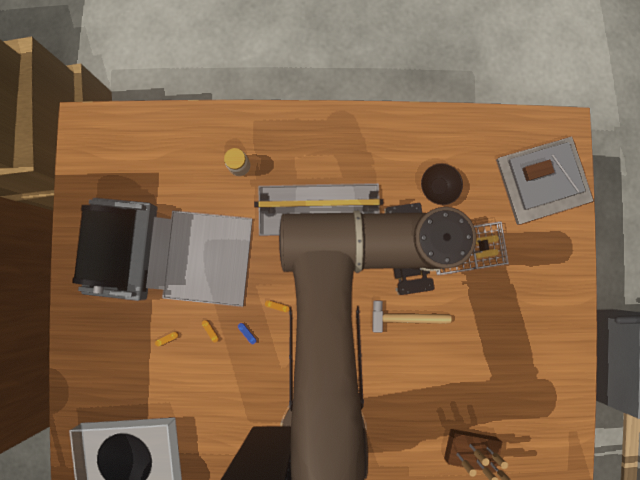

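```bash
python3 -m creep '{"jaw":[-0.2,-0.2,-0.2,-0.2,-0.2,-0.2,-0.2,-0.2,-0.2,-0.2],"translation":[[0,0,0],[0,0,0],[0,0,0],[0,0,0],[0,0,0],[0,0,0],[0,0,0],[0,0,0],[0,0,0],[0,0,0]],"roll":[0.1426,0.1426,0.1426,0.1426,0.1426,0.1426,0.1426,0.1426,0.1426,0.1426]}'
python3 - <<'E'
from bk import *
c=cam("top");s=cam("side")
crop(c,410,205,120,85,6.6,"ab2.png"); crop(s,350,120,80,90,6.6,"ab1.png")
go(.5175,-.407,.25,99)
E
```

```text
time_s: 50.65
tcp_pos: [0.4981, -0.1784, 0.2662]
eef_rot: [163.8, 90.0, -179.3]
contact_force: [0.8, 0.5, 0.1]
gripper_width: 0.0523
tcp [ 0.4981 -0.1783  0.2662] jawyaw 107.07 w 0.0523 t 50.8 F [0.6 0.4 0.3]
roll rad 0.1409 j6 -74.5 (tool x down: +roll lowers yaw)
tool shift now-axes [ 0.0162 -0.2243 -0.0486] dist 0.23 world d [ 0.0194 -0.2287 -0.0162]
after roll [ 0.0162 -0.2289 -0.0166]
```

View pics/ab1.png

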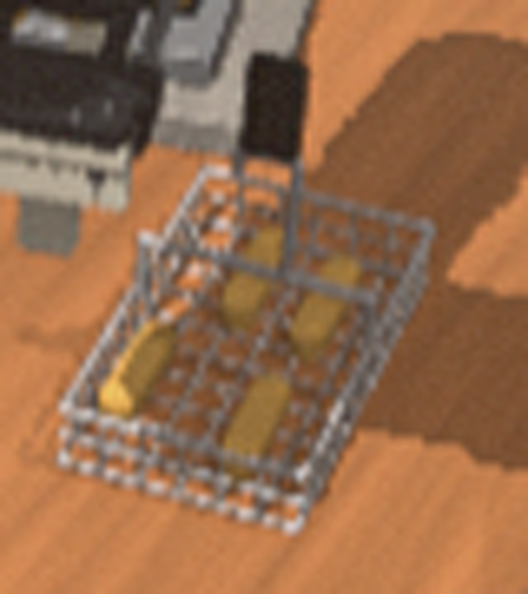

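View pics/ab2.png

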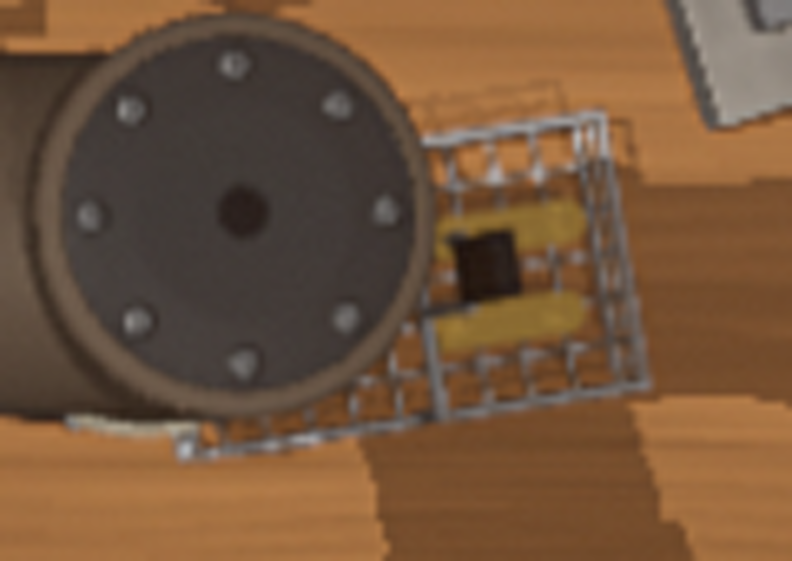

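```bash
python3 -m creep '{"jaw":[-0.2,-0.2,-0.2,-0.2,-0.2,-0.2,-0.2,-0.2,-0.2,-0.2],"translation":[[0,0,0],[0,0.04,0],[0,0.04,0],[0,0.04,0],[0,0.04,0],[0,0,0],[0,0,0],[0,0,0],[0,0,0],[0,0,0]],"roll":[0.1409,0,0,0,0,0,0,0,0,0]}'
python3 - <<'E'
from bk import *
c=cam("top");s=cam("side")
crop(c,410,205,120,85,6.6,"ac2.png"); crop(s,350,120,80,90,6.6,"ac1.png")
go(.5175,-.407,.25,99)
E
```

```text
time_s: 51.75
tcp_pos: [0.4727, -0.0205, 0.2664]
eef_rot: [-165.3, 90.0, -156.2]
contact_force: [-0.0, -0.0, 0.3]
gripper_width: 0.0528
tcp [ 0.4727 -0.0203  0.2664] jawyaw 99.14 w 0.0527 t 51.9 F [ 0.4 -0.3 -0.1]
roll rad 0.0025 j6 -102.3 (tool x down: +roll lowers yaw)
tool shift now-axes [ 0.0164 -0.3889 -0.0172] dist 0.39 world d [ 0.0448 -0.3867 -0.0164]
after roll [ 0.0164 -0.3889 -0.0162]
```

View pics/ac1.png

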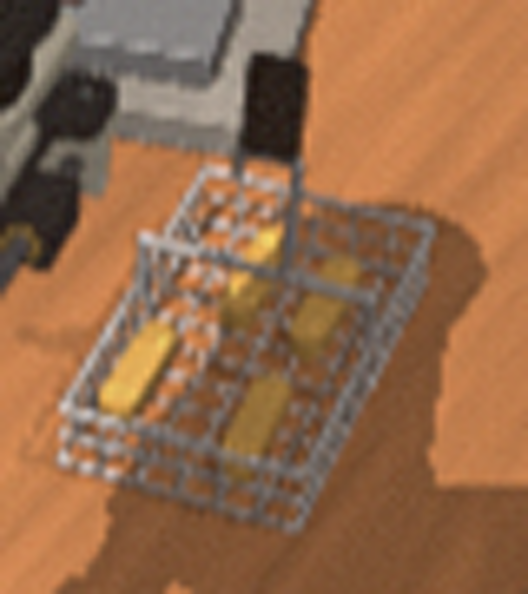

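View pics/ac2.png

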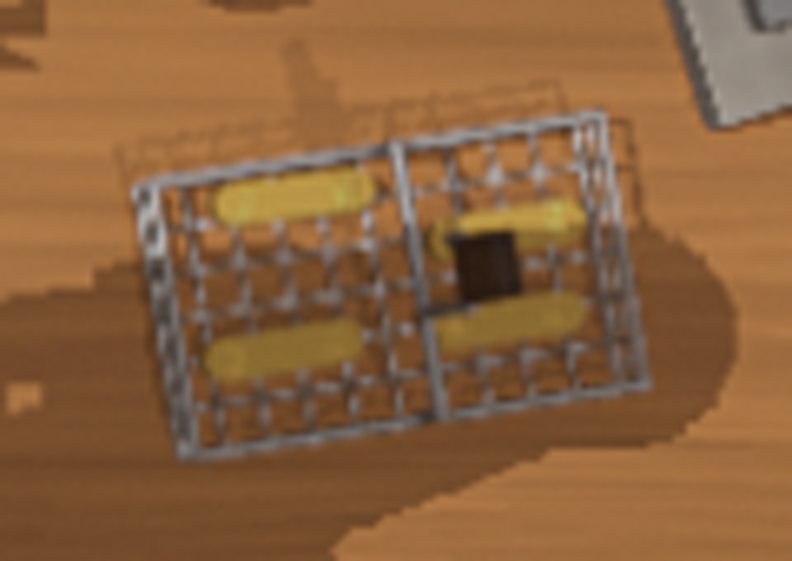

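Run:
```python
from bk import *
c=cam("top");s=cam("side")
f=lambda q:P(q,410,205,6.6); k=lambda q:P(q,350,120,6.6)
print(on(c,f([(518,263)]),.182)+[-.001,.006,0], on(c,f([(457,270)]),.13)-[-.001,.006,0])
b=on(c,f([(397,145),(440,415)]),.063);print("bail",b.mean(0).round(4),np.degrees(np.arctan2(*(b[0]-b[1])[[1,0]])))
print("stem",tri(c,f([(428,310)])[0],s,k([(287,270)])[0]))
pr(on(c,f([(160,184),(602,112),(648,385),(203,455)]),.035),"rim")
```

```text
[[ 0.51664148 -0.40465355  0.182     ]] [[ 0.51885981 -0.40817815  0.13      ]]
bail [ 0.5176 -0.4059  0.063 ] 8.670528350878817
stem (array([ 0.50500616, -0.4090082 ,  0.06528293]), np.float64(0.00010738240594925403))
rim c [ 0.5176 -0.4081  0.035 ] L 0.195 W 0.118 yaxis ang 99.26
```

```bash
python3 -m creep '{"jaw":[-0.2,-0.2,-0.2,-0.2,-0.2,-0.2,-0.2,-0.2,-0.2,-0.2],"translation":[[0,-0.03,-0.0013],[0,-0.045,-0.0019],[0,-0.045,-0.0019],[0,-0.045,-0.0019],[0,-0.045,-0.0019],[0,-0.045,-0.0019],[0,-0.045,-0.0019],[0,-0.045,-0.0019],[0,-0.044,-0.0019],[0,0,0]],"roll":[0,0,0,0,0,0,0,0,0,0]}'
python3 -m creep '{"jaw":[-0.2,-0.2,-0.2,-0.2,-0.2,-0.2,-0.2,-0.2,-0.2,-0.2],"translation":[[0.02,0,0],[0.02,0,0],[0,0,0],[0,0,0],[0,0,0],[0,0,0],[0,0,0],[0,0,0],[0,0,0],[0,0,0]],"roll":[0,0,0,0,0,0,0,0,0,0]}'
python3 - <<'E'
from bk import *
s=cam("side"); crop(s,330,80,110,120,5,"ad1.png")
go(.5176,-.4068,.143,99)
E
```

```text
time_s: 52.95
tcp_pos: [0.518, -0.4108, 0.2646]
eef_rot: [168.6, 89.9, 177.6]
contact_force: [-0.5, 0.1, -0.7]
gripper_width: 0.0525
time_s: 53.95
tcp_pos: [0.5186, -0.4062, 0.2267]
eef_rot: [-43.9, 90.0, -34.7]
contact_force: [0.2, 0.8, -0.2]
gripper_width: 0.0526
tcp [ 0.5185 -0.4062  0.2266] jawyaw 99.20 w 0.0524 t 54.0 F [ 0.4  0.1 -0.5]
roll rad 0.0035 j6 -59.7 (tool x down: +roll lowers yaw)
tool shift now-axes [ 0.0836 -0.0004 -0.001 ] dist 0.084 world d [-0.0009 -0.0006 -0.0836]
after roll [ 0.0836 -0.0004 -0.001 ]
```

View pics/ad1.png

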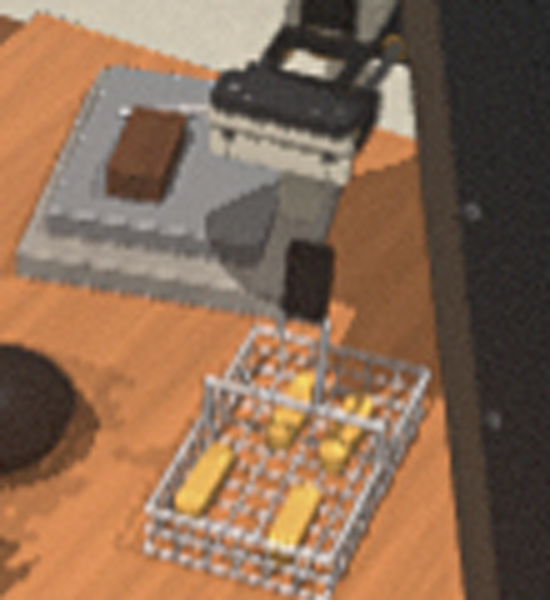

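```bash
python3 -m creep '{"jaw":[-0.2,-0.2,-0.2,-0.2,-0.2,-0.2,-0.2,-0.2,-0.2,-0.2],"translation":[[0.02,-0.0004,-0.001],[0.02,0,0],[0.02,0,0],[0.015,0,0],[0.0085,0,0],[0,0,0],[0,0,0],[0,0,0],[0,0,0],[0,0,0]],"roll":[0.0035,0,0,0,0,0,0,0,0,0]}'
python3 -m creep '{"jaw":[0.3,0.5,0.6,0.7,0.8,1,1,1,1,1],"translation":[[0,0,0],[0,0,0],[0,0,0],[0,0,0],[0,0,0],[0,0,0],[0,0,0],[0,0,0],[0,0,0],[0,0,0]],"roll":[0,0,0,0,0,0,0,0,0,0]}' 60
python3 - <<'E'
from bk import *
s=cam("side"); crop(s,330,80,110,120,5,"ae1.png")
go(.5176,-.4068,.143,99)
E
```

```text
time_s: 55.0
tcp_pos: [0.5179, -0.4069, 0.1437]
eef_rot: [-32.8, 89.9, -23.8]
contact_force: [0.5, -0.2, 0.4]
gripper_width: 0.0532
time_s: 56.0
tcp_pos: [0.5177, -0.4071, 0.1431]
eef_rot: [-77.5, 90.0, -68.5]
contact_force: [0.9, -3.6, -1.3]
gripper_width: 0.0118
tcp [ 0.5177 -0.407   0.1431] jawyaw 99.00 w 0.0117 t 56.0 F [-0.2 -3.2 -1.1]
roll rad 0.0 j6 -59.8 (tool x down: +roll lowers yaw)
tool shift now-axes [ 0.0001  0.0002 -0.0001] dist 0.0 world d [-0.0001  0.0002 -0.0001]
after roll [ 0.0001  0.0002 -0.0001]
```

View pics/ae1.png

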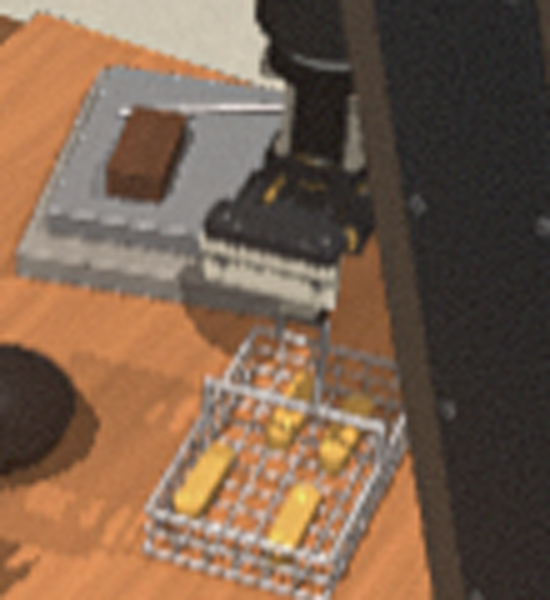

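```bash
python3 -m creep '{"jaw":[1,1,1,1,1,1,1,1,1,1],"translation":[[-0.003,0,0],[-0.005,0,0],[-0.008,0,0],[-0.012,0,0],[-0.012,0,0],[-0.012,0,0],[-0.01,0,0],[-0.008,0,0],[0,0,0],[0,0,0]],"roll":[0,0,0,0,0,0,0,0,0,0]}'
python3 - <<'E'
from bk import *
s=cam("side"); crop(s,330,60,130,140,4.2,"af1.png")
go(.53,.0188,.213,91.6)
E
```

```text
time_s: 57.05
tcp_pos: [0.5175, -0.4066, 0.2129]
eef_rot: [72.7, 90.0, 81.7]
contact_force: [-1.0, 0.5, -7.9]
gripper_width: 0.0117
tcp [ 0.5173 -0.4065  0.2124] jawyaw 98.99 w 0.0117 t 57.1 F [-0.6  0.1 -7.2]
roll rad 0.129 j6 -59.8 (tool x down: +roll lowers yaw)
tool shift now-axes [-3.000e-04  4.181e-01  7.900e-02] dist 0.426 world d [0.0127 0.4253 0.0006]
after roll [-3.000e-04  4.248e-01  2.460e-02]
```

View pics/af1.png

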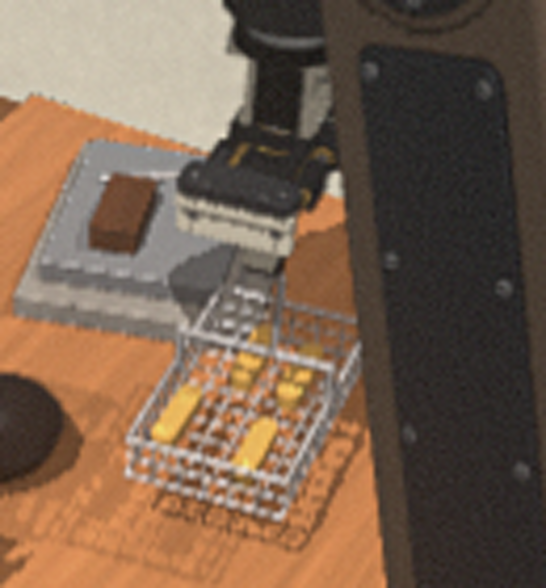

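```bash
python3 -m creep '{"jaw":[1,1,1,1,1,1,1,1,1,1],"translation":[[0,0,0],[0,0,0],[0,0,0],[0,0.01,0.0006],[0,0.02,0.0011],[0,0.025,0.0015],[0,0.03,0.0018],[0,0.03,0.0018],[0,0.03,0.0018],[0,0.03,0.0018]],"roll":[0.043,0.043,0.043,0,0,0,0,0,0,0]}'
python3 -m creep '{"jaw":[1,1,1,1,1,1,1,1,1,1],"translation":[[0,0.03,0.0018],[0,0.03,0.0018],[0,0.03,0.0018],[0,0.03,0.0018],[0,0.03,0.0018],[0,0.03,0.0018],[0,0.03,0.0018],[0,0.02,0.001],[0,0.013,0],[0,0.006,0]],"roll":[0,0,0,0,0,0,0,0,0,0]}'
python3 -m creep '{"jaw":[1,1,1,1,1,1,1,1,1,1],"translation":[[0,0,0],[0,0,0],[0,0,0],[0,0,0],[0,0,0],[0,0,0],[0,0,0],[0,0,0],[0,0,0],[0,0,0]],"roll":[0,0,0,0,0,0,0,0,0,0]}'
python3 - <<'E'
from bk import *
s=cam("side"); crop(s,200,120,190,190,3.5,"ag1.png");c=cam("top"); crop(c,220,160,200,150,4,"ag2.png")
go(.6245,.0188,.213,91.6)
E
```

```text
time_s: 58.1
tcp_pos: [0.5226, -0.2299, 0.2127]
eef_rot: [147.9, 90.0, 149.5]
contact_force: [-0.8, 0.1, -6.9]
gripper_width: 0.0119
time_s: 59.1
tcp_pos: [0.5293, 0.0189, 0.2129]
eef_rot: [161.0, 90.0, 162.7]
contact_force: [-0.1, -0.8, -5.7]
gripper_width: 0.0118
time_s: 60.1
tcp_pos: [0.5297, 0.0177, 0.213]
eef_rot: [-174.2, 90.0, -172.6]
contact_force: [-0.1, 0.2, -7.2]
gripper_width: 0.0122
tcp [0.5297 0.0178 0.2131] jawyaw 91.61 w 0.0117 t 60.2 F [-1.5  0.5 -6.9]
roll rad 0.0002 j6 -111.5 (tool x down: +roll lowers yaw)
tool shift now-axes [ 0.0001 -0.0016  0.0948] dist 0.095 world d [ 0.0948  0.001  -0.0001]
after roll [ 0.0001 -0.0016  0.0948]
```

View pics/ag1.png

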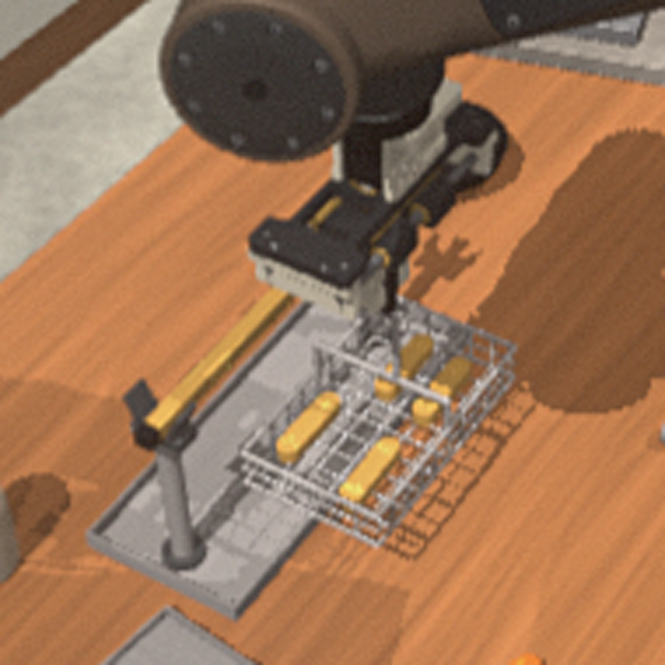

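View pics/ag2.png

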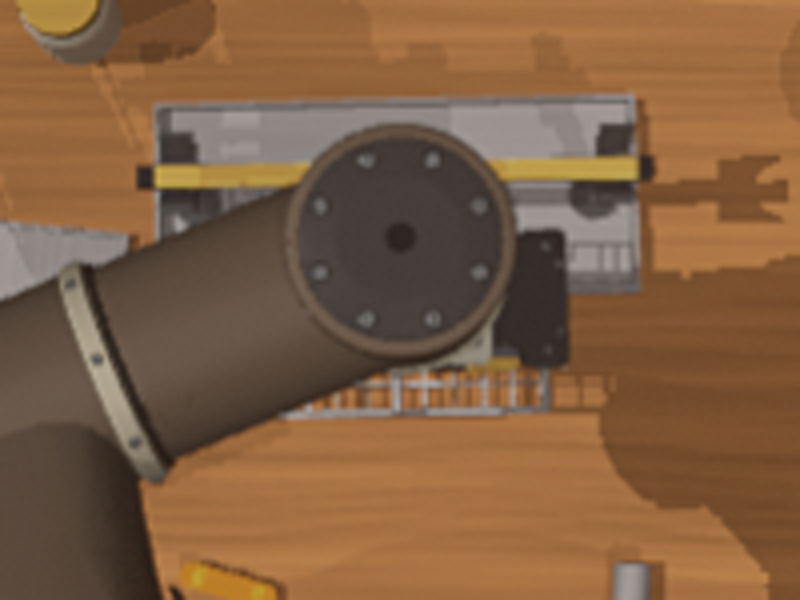

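Run:
```python
from bk import *
c=cam("top");s=cam("side")
r=on(c,P([(138,178),(655,168)],220,160,4),.164); print("rod",r.round(4),r.mean(0),np.linalg.norm(r[0]-r[1]),np.degrees(np.arctan2(*(r[0]-r[1])[[1,0]])))
b=on(s,P([(318,350),(450,403)],200,120,3.5),.132); print("bail",b,b.mean(0),np.linalg.norm(b[0]-b[1]),np.degrees(np.arctan2(*(b[0]-b[1])[[1,0]])))
crop(s,255,185,100,100,6,"ah1.png")
```

```text
rod [[ 0.6172  0.1834  0.164 ]
 [ 0.6262 -0.1459  0.164 ]] [0.62168918 0.01874931 0.164     ] 0.32949996763531414 91.55489632481303
bail [[0.582788   0.02556744 0.132     ]
 [0.47095723 0.01793756 0.132     ]] [0.52687262 0.0217525  0.132     ] 0.11209074864948522 3.903068999744119
```

View pics/ah1.png

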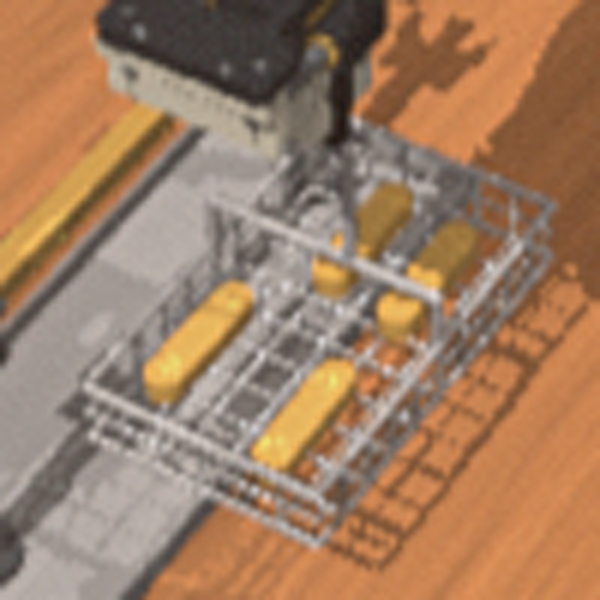

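```bash
python3 -m creep '{"jaw":[1,1,1,1,1,1,1,1,1,1],"translation":[[0,-0.0005,0.005],[0,0,0.01],[0,0,0.01],[0,0,0.01],[0,0,0.01],[0,0,0.01],[0,0,0.008],[0,0,0],[0,0,0],[0,0,0]],"roll":[0,0,0,0,0,0,0,0,0,0]}'
python3 - <<'E'
from bk import *
s=cam("side"); crop(s,240,170,110,110,5.4,"ai1.png")
go(.623,.0188,.213,91.6)
E
```

```text
time_s: 61.3
tcp_pos: [0.5922, 0.0189, 0.213]
eef_rot: [176.1, 90.0, 177.7]
contact_force: [0.6, 0.4, -7.7]
gripper_width: 0.0119
tcp [0.5923 0.0189 0.2132] jawyaw 91.61 w 0.0116 t 61.4 F [ 0.1 -0.5 -7.4]
roll rad 0.0002 j6 -109.1 (tool x down: +roll lowers yaw)
tool shift now-axes [ 0.0002 -0.001   0.0307] dist 0.031 world d [ 0.0307 -0.0001 -0.0002]
after roll [ 0.0002 -0.001   0.0307]
```

View pics/ai1.png

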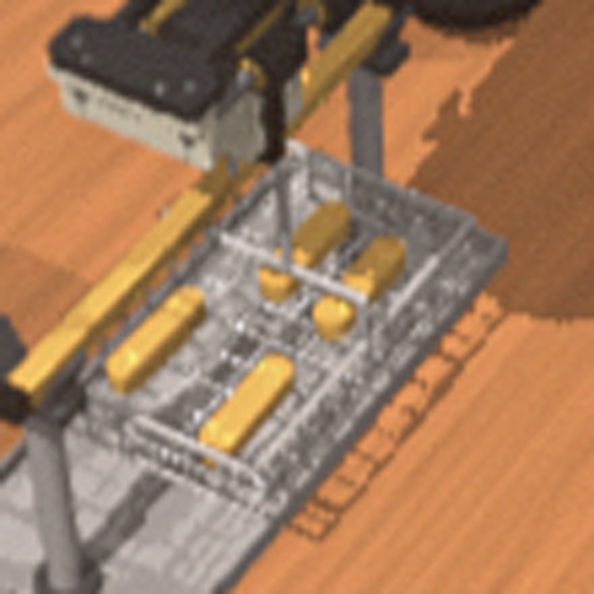

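```bash
python3 -m creep '{"jaw":[1,1,1,1,1,1,1,1,1,1],"translation":[[0,-0.0005,0.005],[0,0,0.006],[0,0,0.006],[0,0,0.006],[0,0,0.005],[0,0,0.0025],[0,0,0],[0,0,0],[0,0,0],[0,0,0]],"roll":[0,0,0,0,0,0,0,0,0,0]}'
python3 - <<'E'
from bk import *
s=cam("side"); crop(s,240,150,110,110,5.4,"aj1.png");c=cam("top"); crop(c,240,160,170,110,4.6,"aj2.png")
go(.623,.0188,.213,91.6)
E
```

```text
time_s: 62.35
tcp_pos: [0.6231, 0.0193, 0.2132]
eef_rot: [27.2, 90.0, 28.8]
contact_force: [-0.4, 0.3, -6.8]
gripper_width: 0.0118
tcp [0.6231 0.0194 0.2132] jawyaw 91.62 w 0.0117 t 62.5 F [-0.6 -0.1 -6.3]
roll rad 0.0003 j6 -108.1 (tool x down: +roll lowers yaw)
tool shift now-axes [ 0.0002 -0.0006 -0.0001] dist 0.001 world d [-0.0001 -0.0006 -0.0002]
after roll [ 0.0002 -0.0006 -0.0001]
```

View pics/aj1.png

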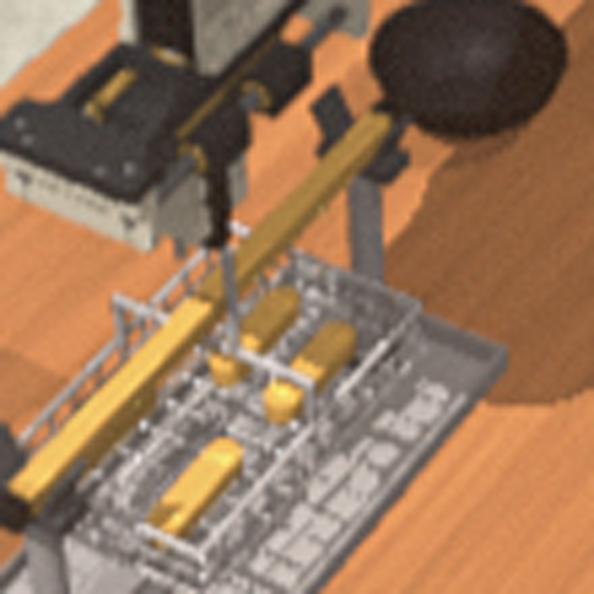

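View pics/aj2.png

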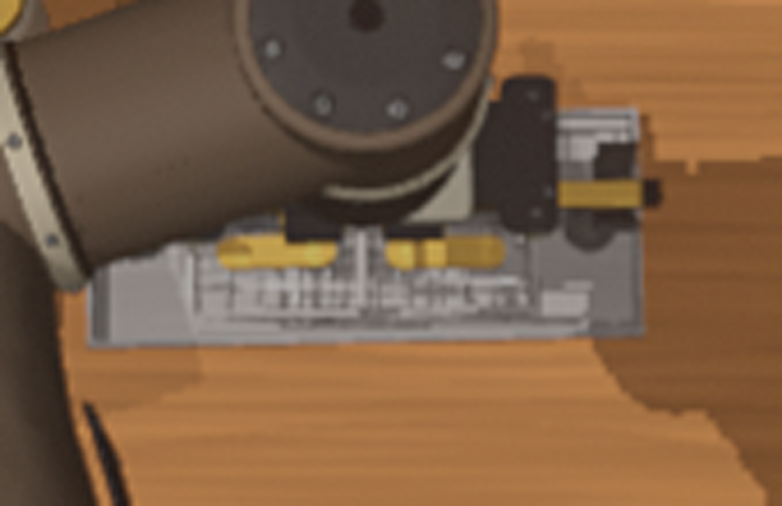

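```bash
python3 -m creep '{"jaw":[1,1,1,1,1,1,1,1,1,1],"translation":[[0.004,0,0],[0.005,0,0],[0.005,0,0],[0.005,0,0],[0.004,0,0],[0.003,0,0],[0,0,0],[0,0,0],[0,0,0],[0,0,0]],"roll":[0,0,0,0,0,0,0,0,0,0]}'
python3 -m creep '{"jaw":[1,1,1,1,1,1,1,1,1,1],"translation":[[0.001,0,0],[0.001,0,0],[0.001,0,0],[0.001,0,0],[0,0,0],[0,0,0],[0,0,0],[0,0,0],[0,0,0],[0,0,0]],"roll":[0,0,0,0,0,0,0,0,0,0]}'
python3 - <<'E'
from bk import *
s=cam("side"); crop(s,240,150,110,110,5.4,"ak1.png");print(get_state()["contact_force"],get_state()["tcp_pos"],get_state()["moment"])
E
```

```text
time_s: 63.45
tcp_pos: [0.6233, 0.0194, 0.1873]
eef_rot: [12.3, 90.0, 13.9]
contact_force: [0.3, 0.1, -7.1]
gripper_width: 0.0117
time_s: 64.45
tcp_pos: [0.6232, 0.0193, 0.1831]
eef_rot: [5.1, 90.0, 6.7]
contact_force: [-0.8, -0.1, -6.5]
gripper_width: 0.0119
[ 0.03474732  0.76166365 -6.46930711] [0.62320788 0.01932757 0.1830825 ] [0.03722158 0.02850402 0.01944903]
```

View pics/ak1.png

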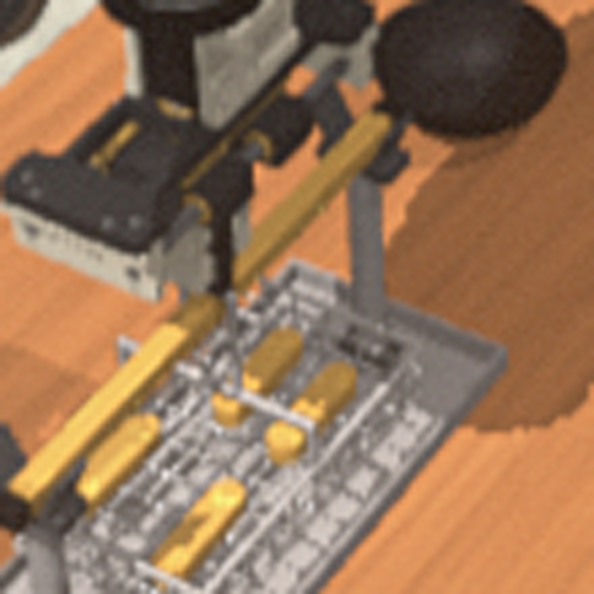

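Nearly seated; lowering in 0.5 mm steps until the load transfers.

```bash
python3 -m creep '{"jaw":[1,1,1,1,1,1,1,1,1,1],"translation":[[0.0005,0,0],[0.0005,0,0],[0.0005,0,0],[0,0,0],[0,0,0],[0,0,0],[0,0,0],[0,0,0],[0,0,0],[0,0,0]],"roll":[0,0,0,0,0,0,0,0,0,0]}'
```

```text
time_s: 65.5
tcp_pos: [0.6233, 0.0193, 0.1818]
eef_rot: [0.3, 90.0, 2.0]
contact_force: [-2.9, -0.0, 0.1]
gripper_width: 0.0119
```

```bash
python3 -m creep '{"jaw":[0.7,0.65,0.6,0.5,0.4,0.2,0,0,0,0],"translation":[[0,0,0],[0,0,0],[0,0,0],[0,0,0],[0,0,0],[0,0,0],[0,0,0],[0,0,0],[0,0,0],[0,0,0]],"roll":[0,0,0,0,0,0,0,0,0,0]}' 10
python3 - <<'E'
from bk import *
s=cam("side"); crop(s,240,150,110,110,5.4,"al1.png")
E
```

```text
time_s: 66.5
tcp_pos: [0.6232, 0.0193, 0.1815]
eef_rot: [-165.3, 90.0, -163.7]
contact_force: [-0.2, -0.0, -0.9]
gripper_width: 0.0438
```

View pics/al1.png

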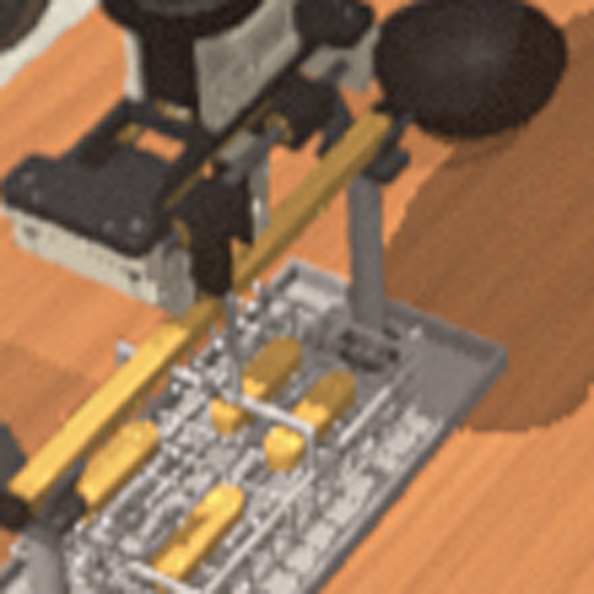

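Hanging; retreating straight up, then away.

```bash
python3 -m creep '{"jaw":[0,0,0,0,0,0,0,0,0,0],"translation":[[-0.005,0,0],[-0.01,0,0],[-0.015,0,0],[-0.02,0,0],[-0.025,0,0],[-0.03,0,0],[-0.03,0,0],[-0.02,0,0],[0,0,0],[0,0,0]],"roll":[0,0,0,0,0,0,0,0,0,0]}'
python3 -m creep '{"jaw":[0,0,0,0,0,0,0,0,0,0],"translation":[[0,0,-0.02],[0,0,-0.03],[0,0.02,-0.03],[0,0.03,-0.03],[0,0.04,-0.02],[0,0.04,0],[0,0.04,0],[0,0.04,0],[0,0.04,0],[0,0.03,0]],"roll":[0,0,0,0,0,0,0,0,0,0]}'
python3 - <<'E'
from bk import *
s=cam("side");crop(s,210,130,150,150,4,"am1.png");c=cam("top"); crop(c,240,160,170,110,4.6,"am2.png")
E
```

```text
time_s: 67.55
tcp_pos: [0.6232, 0.0194, 0.3375]
eef_rot: [25.8, 89.9, 27.4]
contact_force: [-0.0, -0.5, 0.8]
gripper_width: 0.0438
time_s: 68.55
tcp_pos: [0.4846, 0.2975, 0.3355]
eef_rot: [-142.4, 89.9, -140.7]
contact_force: [0.3, -0.5, 1.0]
gripper_width: 0.0437
```

View pics/am1.png

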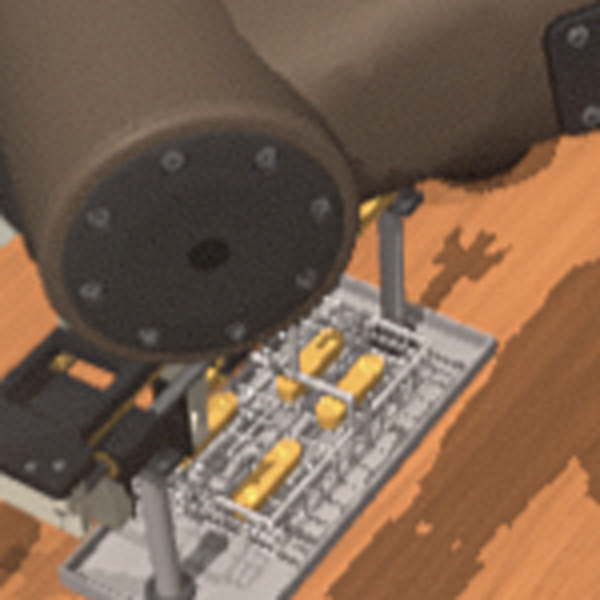

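View pics/am2.png

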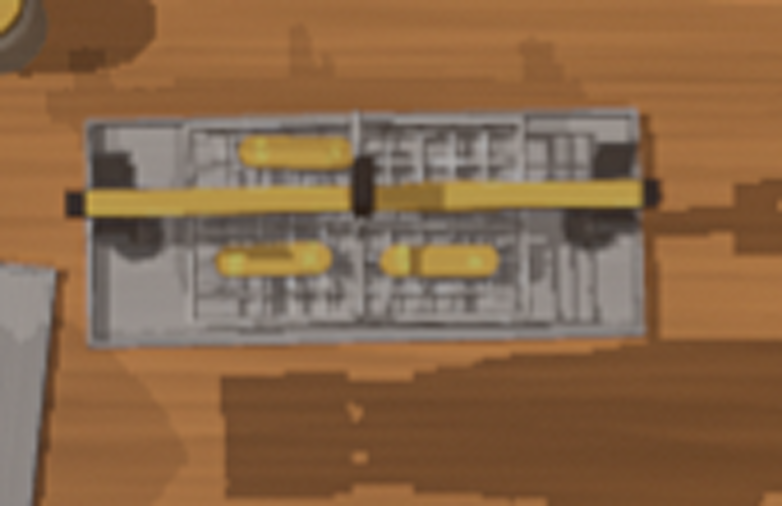

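```bash
python3 -m creep '{"jaw":[0,0,0,0,0,0,0,0,0,0],"translation":[[0,0,0],[0,0.03,-0.02],[0,0.04,-0.03],[0,0.04,-0.03],[0,0.04,-0.03],[0,0.03,0],[0,0,0],[0,0,0],[0,0,0],[0,0,0]],"roll":[0,0,0,0,0,0,0,0,0,0]}'
python3 - <<'E'
from bk import *
s=cam("side");cv2.imwrite("pics/an1.png",s["image"][:,:,::-1]);crop(s,220,150,140,150,4,"an2.png");c=cam("top")
r=on(c,P([(66,204),(660,193)],240,160,4.6),.164); print("rod",r.mean(0),np.linalg.norm(r[0]-r[1]),np.degrees(np.arctan2(*(r[0]-r[1])[[1,0]])))
g=on(c,P([(363,185)],240,160,4.6),.2); print("grip",g)
cv2.imwrite("pics/an3.png",c["image"][:,:,::-1])
E
```

```text
time_s: 69.65
tcp_pos: [0.371, 0.4712, 0.3369]
eef_rot: [52.7, 90.0, 54.2]
contact_force: [-0.3, -0.1, 0.4]
gripper_width: 0.0437
rod [0.62197744 0.01933691 0.164     ] 0.3291933902785206 91.50693516807868
grip [[0.62424224 0.01955031 0.2       ]]
```

View pics/an1.png

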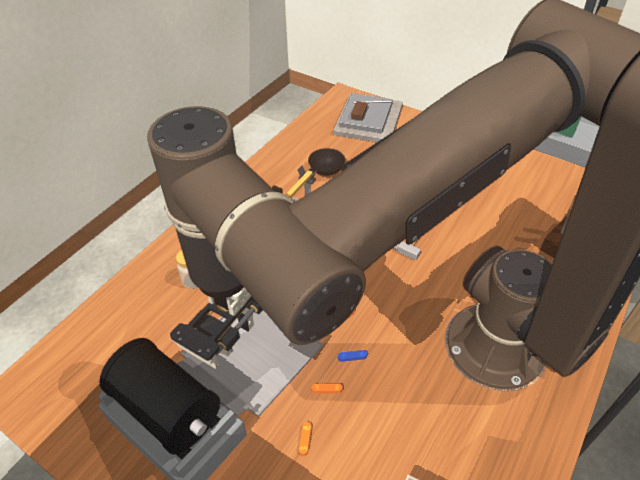

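View pics/an2.png

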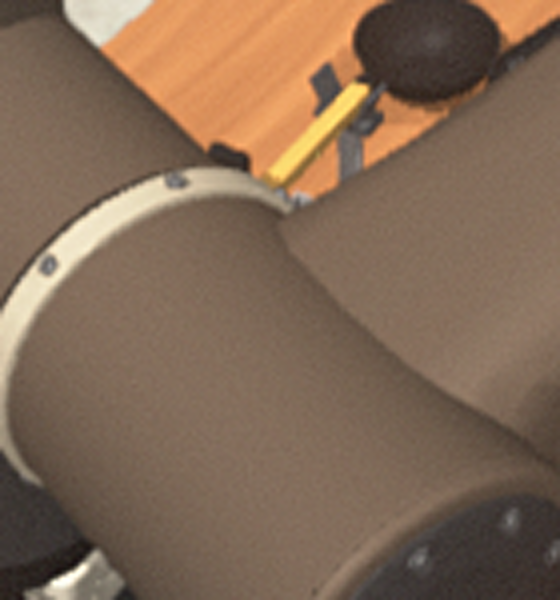

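View pics/an3.png

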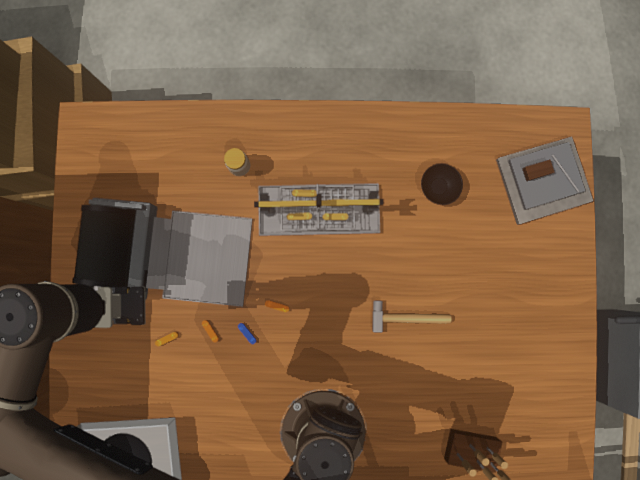

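```bash
python3 -m creep '{"jaw":[0,0,0,0,0,0,0,0,0,0],"translation":[[0,0,0.03],[0,0,0.04],[0,-0.04,0.03],[0,-0.045,0],[0,-0.045,0],[0,-0.045,0],[0,-0.045,0],[0,-0.045,0],[0,-0.045,0],[0,-0.045,0]],"roll":[0,0,0,0,0,0,0,0,0,0]}'
python3 -m creep '{"jaw":[0,0,0,0,0,0,0,0,0,0],"translation":[[0,-0.045,0],[0,-0.045,0],[0,-0.045,0],[0,-0.045,0],[0,-0.045,0],[0,-0.045,0],[0,-0.045,0],[0,-0.045,0],[0,-0.045,0],[0,-0.045,0]],"roll":[0,0,0,0,0,0,0,0,0,0]}'
python3 -m creep '{"jaw":[0,0,0,0,0,0,0,0,0,0],"translation":[[0,-0.04,0],[0,-0.03,0],[0,0,0],[0,0,0],[0,0,0],[0,0,0],[0,0,0],[0,0,0],[0,0,0],[0,0,0]],"roll":[0,0,0,0,0,0,0,0,0,0]}'
python3 - <<'E'
from bk import *
s=cam("side");crop(s,205,150,150,150,4,"ao1.png");c=cam("top");crop(c,240,160,170,110,4.6,"ao2.png")
for i in range(3): s2=cam("side")
d=np.abs(s2["image"].astype(int)-s["image"]).mean(2); print("diff",d[150:300,220:350].mean())
E
```

```text
time_s: 70.75
tcp_pos: [0.4798, 0.1181, 0.3371]
eef_rot: [32.2, 89.9, 33.8]
contact_force: [0.6, -0.2, 0.5]
gripper_width: 0.0438
time_s: 71.75
tcp_pos: [0.4922, -0.3318, 0.337]
eef_rot: [-16.8, 89.9, -15.3]
contact_force: [1.3, -0.1, 0.4]
gripper_width: 0.044
time_s: 72.75
tcp_pos: [0.495, -0.3992, 0.3367]
eef_rot: [-14.6, 90.0, -13.0]
contact_force: [-0.1, -0.1, -0.0]
gripper_width: 0.0439
diff 2.108461538461538
```

View pics/ao1.png

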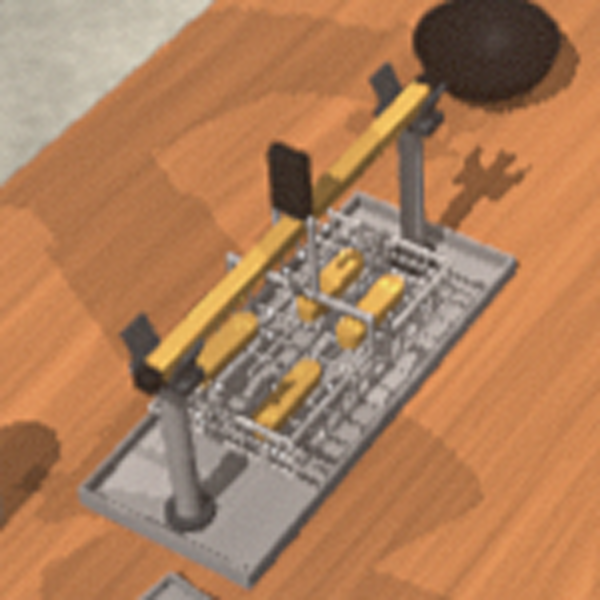

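View pics/ao2.png

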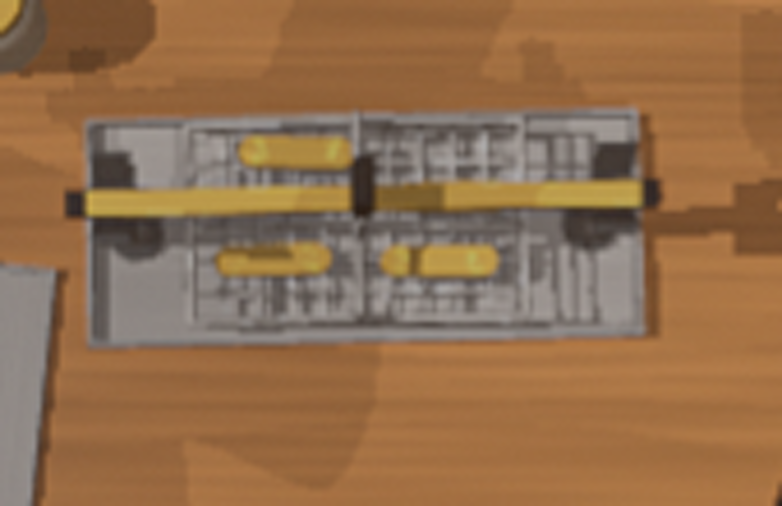

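```bash
python3 -c "
from plant import *
print(close_job()); print(get_state()['time_s'])"
```

```text
the job is handed in; nothing more can be done
None
the job is handed in; nothing more can be done
```

The job is handed in at about 73 s of the 210 s allowed; no verdict was given. The rod lies in both forks and the basket hangs on it with all four brass bars, two on each side of the bail.

**Last checks:**
- **Rod:** its middle measured (0.622, 0.019) m against the fork midpoint at about (0.6245, 0.019) m. Its angle was 91.5° against 91.4 to 91.9° for the stand. Both are inside the limits.
- **Basket:** the grip measured (0.624, 0.020) m. Its weight moved fully onto the rod before I let go, and the pictures show it still, roughly level and clear of the posts and pan.
- **Bars:** the side view shows all four in the basket, and the tray is empty. In the top view only three show, because the fourth lies under the rod.
- **Other things:** the jar, bowl and hammer look unmoved in the pictures, though I did not measure them at the end. I did not touch the orange and blue look-alikes.

**What disagreed:**
- One bar was knocked a few centimetres sideways while already in the basket. It stayed inside on the same side of the bail, so I left it there.
- The two cameras differed by 2 to 4 mm on the pan and the bail. The rod's middle reads about 2.5 mm nearer the robot than the fork midpoint, which is within the fork's play and the cameras' accuracy.
- The first bar was gripped with the tool reading z = 12 mm instead of about 7 mm, with 7 N of upward force; the bar held.

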